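# Put the drip coffee filter together on its plate

### The arm

A 6-joint arm with a two-finger parallel gripper is mounted at the origin on the work surface. World frame = base frame: x ahead of the robot, y to its left, z up, the work surface at z = 0. Lengths are in m, angles in rad, forces in N, time in s.
With the tool pointing down it reaches from about 0.35 to 0.975 m from the base axis. Payload 4.9 kg.
Tool frame: the origin (TCP) lies midway between the tips of the shut fingers; the grasp point (between the pads) lies 19 mm behind it; z points along the fingers, y is the direction in which the jaws open and shut (so a half turn about z gives the same grasp; the last joint's range is limited). The gripper opens to 85 mm and grips with 20 to 120 N. Pads are 22 mm wide; open, the fingers measure 114 mm over their backs; the gripper's body (76 mm by 85 mm) begins 54 mm behind the grasp point. The pads swing forward as they close: fully open they stand 13 mm farther back than shut.
Start: joints at [-1.394, 0.053, 1.613, -0, 1.476, -0.119], TCP at [0.182, -0.598, 0.231] pointing down, gripper open.
Joint ranges: [-3.01, 3.01], [-1.01, 2.22], [0.06, 2.58], [-1.02, 4.17], [0.09, 2.62], [-3.14, 3.14]. Speed limits (rad/s): [2.57, 2.57, 3.14, 3.14, 3.14, 3.14].

### API

Orientations are given as a rotation vector (axis times angle).
In Python, from station import ctrl gives the robot as it stands.
- The arm moves only by the tool jog_arm, never from a script. Its argument "steps" is a list of rows, each an object of numbers: "dx", "dy", "dz": the shift along the world's x, y, z in units of 60 mm (1.0 is 60 mm); "twist": the turn about the world's z in units of 10 degrees (1.0 is 10 degrees). A call has 1 to 5 rows; each row is the pose to reach, as a shift and turn from the pose measured when the call began; what a row does not reach only later rows make up. A row lasts 1/8 s, in which the tool goes at most 62.5 mm and 10.7 degrees, less where a joint would pass 70% of its speed; a pose out of reach is approached as far as the arm can. A call with a gripper value outside its range is refused whole. "gripper" is the closure in counts, from 0 (fully open) to 255 (shut), set as the call begins (left out, the last holds). The fingers move at their own pace and stop on an object; "newtons" is the grip in N (left out, the last holds). Time passes only in rows, so rows that repeat a pose let the fingers close. It gives the time, the measured TCP pose, the force and the opening at its end, in the units of the state.
- ctrl.get_obs(): the state, without advancing time (a new reading comes with each control period).
- ctrl.get_image(name): name is "scene" or "top" or "wrist"; returns a dict with "frame" (480x640x3 uint8, red, green, blue), "range_z" (480x640 float32, m along the optical axis (not along the pixel's ray), 0 where there is no reading), "fx", "fy", "cx", "cy" (pixels), "extrinsics" (4x4, takes a point from camera to world coordinates). Camera axes: x right, y down, z forward; pixel columns grow to the right and rows downward; lengths in m; the calibration is good to about 2 mm. A picture is of the moment at which its call begins.
- ctrl.finish_job(): hands the job in, once; it reports no verdict.
The state is a dict: "t": time; "q": joint angles; "dq": joint speeds; "effort": joint torques, N m; "tool_pos": TCP position; "tool_rot": TCP orientation; "contact_force": force on the tool from outside, world axes, zero at the start; "wrist_torque": the same for the moment, N m; "opening": finger opening in m.
Only numpy, scipy, OpenCV 4.12 (cv2) and the standard library are available. Lean on these libraries where they do the work, as an engineer would, in place of code of your own. Each camera call takes 0.05 s, during which the arm holds its last target.

### The job

Put the empty steel drip coffee filter back together on the small steel plate on the chopping board, working from the bottom up: stand the receiving cup in the middle of the plate, then seat the sieve cup fully home in its mouth, then put the plunger in so that its disc lies flat on the sieve, and last close it with the small domed filter lid. Everything must sit upright and properly seated, and the tadka pan, its flat lid, the salt box and the spatula stay where they are.

Things in the scene. Friction and masses are not known exactly. Their poses are not given: they have to be found in the camera images.
- receiver: Receiving cup, the lowest part of the filter: plain straight-sided open stainless cup with a smooth closed floor, 64 mm outside diameter, 70 mm tall, 59 mm inside diameter, 3 mm floor, about 120 g. Starts upright on the worktop. Origin: centre of the underside; z up.
- sieve_cup: Open steel cup, floor with small holes, 62 mm tall, 100 g, upright on the worktop. Heights: tapered foot 0-12 mm (diameter 44 at the bottom, 55 at its top), bead 12-16 mm (diameter 66), straight body to the rim (outside 60, inside 55). Sieve floor at 15 mm. The foot enters the receiving cup, the bead rests on its rim: origin then 58 mm above that cup's. Origin: centre of underside; z up.
- plunger: Steel disc, 44 mm across, 3 mm thick, with an 8 mm rod up to a round knob of 14 mm diameter, 49 to 65 mm above the underside (total height 65 mm), 50 g. Starts standing on its disc on the worktop. Lies on the sieve cup's floor, origin 15 mm above that cup's, its knob standing 2 to 18 mm above the cup's rim. Origin: centre of the disc's underside; z up along the rod.
- filter_lid: Small domed steel lid with black knob, 51 mm tall, 70 g, upright on the worktop. Heights from the underside: tapered skirt 0-8 mm (diameter 43 at the bottom, 51 at its top), flange 8-11 (diameter 63), hollow dome to 33, neck, knob 36-51 (diameter 16). The skirt enters the sieve cup, the flange rests on its rim: origin then 54 mm above that cup's. Origin: centre of the skirt's underside; z up.
- plate: Small round stainless plate, loose on the chopping board near the board's edge that faces the robot: 120 mm in diameter at its 10 mm high sloping rim, flat inside floor 85 mm across and 3 mm above the underside. The filter is built up on it. Origin: centre of the underside; z up.
- board: Beech chopping board, fixed, 300 mm along its x axis, 500 mm along its y axis, 20 mm thick, lying on the worktop. Origin: centre of the underside; z up.
- tadka_pan: Bystander, not to be disturbed: stainless tadka pan on the board, bowl 104 mm in diameter and 46 mm tall, long handle with a black grip along its own x axis to 214 mm from the bowl's centre, at most 71 mm above the underside. Origin: centre of the bowl's underside.
- pan_lid: Bystander, not to be disturbed: the pan's low cast aluminium lid on the board, 102 mm in diameter, 33 mm tall with its metal knob; much wider and flatter than the filter lid. Origin: centre of the underside.
- salt_box: Bystander, not to be disturbed: round bamboo salt box with a swivel cover, on the board, 90 mm in diameter, 77 mm tall. Origin: centre of the underside.
- spatula: Bystander, not to be disturbed: yellow silicone spatula with a rigid handle, 260 mm long, lying along the board's right-hand edge seen from the robot (-y), its blade away from the robot. Origin: on its underside; x along its length.
There are look-alikes about, which are no part of the job. What is shaped like the plunger but yellow is not meant.

How it is judged:
By the outcome, as a careful person would: the job done as asked, in the order asked, and still so for the second after the job is handed in, with the robot touching nothing.
It also fails if it takes over 120 s, if anything falls off the work surface, if the arm or the gripper's body presses on something with over 40 N, if the wrist force passes 120 N, or if a joint passes its speed limit or range.

## Working session

There is one attempt and no reset: what is moved stays moved. The work goes in short steps, Python scripts to look and compute and a tool call to move; the robot and the scene stay as the last step left them, time stands still between calls to the robot, and variables do not carry over. Pictures are saved under pics/ and viewed, and the job is handed in when it is done.

Besides the shell and the picture viewer there is one more tool, called after "Emit:" as a command line: name --argument value ..., lists and objects as JSON in quotes. jog_arm: Moves the arm, as the interface text tells. Its arguments: {"type":"object","properties":{"steps":{"type":"array"},"gripper":{"type":"number"},"newtons":{"type":"number"}},"required":["steps"]}

```bash
ls; mkdir -p pics; python3 - <<'E'
from station import ctrl
import cv2,numpy as np
o=ctrl.get_obs(); print({k:np.round(v,3) for k,v in o.items()})
for n in ["scene","top","wrist"]:
    d=ctrl.get_image(n)
    cv2.imwrite(f"pics/{n}0.png",d["frame"][:,:,::-1])
    np.savez(f"{n}0.npz",**d)
    print(n,d["fx"],d["fy"],d["cx"],d["cy"]);print(np.round(d["extrinsics"],4))
E
```

```text
pics
{'t': np.float64(0.0), 'q': array([-1.394,  0.053,  1.614, -0.   ,  1.476, -0.119]), 'dq': array([ 0.001, -0.002,  0.001, -0.   , -0.002, -0.   ]), 'effort': array([ 2.0000e-03, -3.9369e+01, -3.7017e+01, -0.0000e+00,  7.0000e-03,
       -0.0000e+00]), 'tool_pos': array([ 0.182, -0.597,  0.23 ]), 'tool_rot': array([-3.105, -0.463,  0.   ]), 'contact_force': array([-0.529,  0.379,  0.438]), 'wrist_torque': array([-0.034, -0.001,  0.014]), 'opening': np.float64(0.086)}
scene 572.2926355589876 572.2926355589876 317.45515110835066 246.7168379707536
[[ 0.2117  0.806  -0.5527  1.2804]
 [ 0.9773 -0.1816  0.1095 -0.1544]
 [-0.0121 -0.5633 -0.8261  1.1576]
 [ 0.      0.      0.      1.    ]]
top 461.2064984939725 461.2064984939725 320.99108018776616 245.14497677388096
[[ 0.0178 -0.9813  0.1915  0.4067]
 [-0.9998 -0.0186 -0.0023 -0.0027]
 [ 0.0058 -0.1914 -0.9815  0.916 ]
 [ 0.      0.      0.      1.    ]]
wrist 422.7118152824482 422.7118152824482 320.16629673986534 239.75912148707127
[[ 0.2919 -0.912  -0.288   0.2548]
 [-0.9564 -0.2788 -0.0865 -0.5753]
 [-0.0014  0.3007 -0.9537  0.3714]
 [ 0.      0.      0.      1.    ]]
```

View pics/scene0.png

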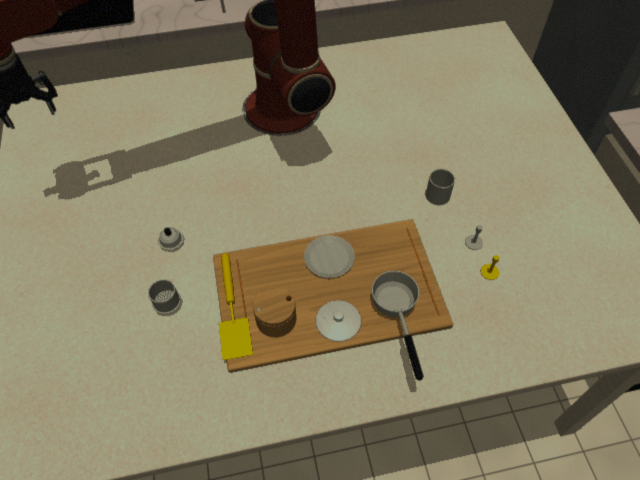

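View pics/top0.png

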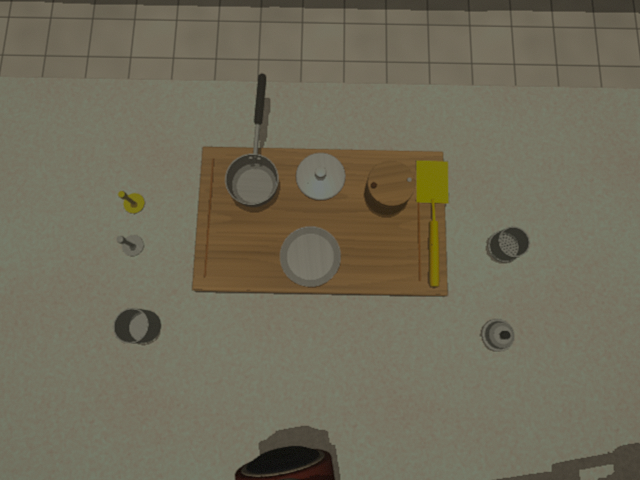

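View pics/wrist0.png

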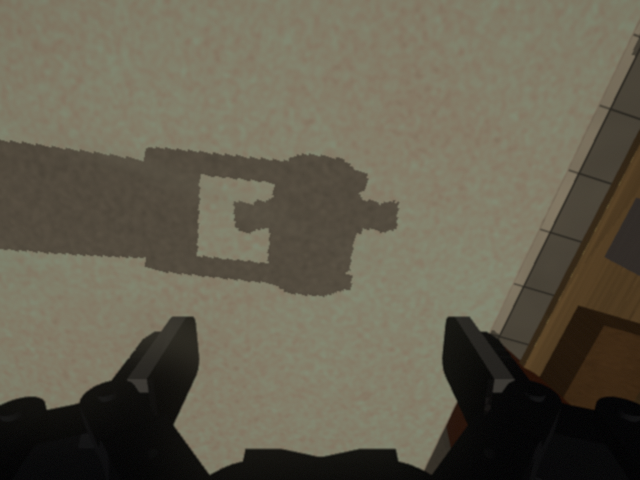

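The top view shows the receiver near (137,326), the steel plunger near (133,245), with the yellow look-alike at (133,203). The sieve cup is near (508,245), the filter lid near (498,335) and the plate near (310,256). Next I measure them with depth.

```bash
cat > h.py <<'E'
import numpy as np,cv2
from scipy.optimize import least_squares
def cloud(d):
    z=np.asarray(d["range_z"],float); v,u=np.mgrid[0:480,0:640]
    P=np.stack([(u-d["cx"])/d["fx"]*z,(v-d["cy"])/d["fy"]*z,z],-1)
    E=np.asarray(d["extrinsics"]); W=P@E[:3,:3].T+E[:3,3]; W[z<=0]=np.nan
    return W
def circ(P,r=None):
    c=P.mean(0)
    f=(lambda p:np.hypot(*(P-p[:2]).T)-(r if r else p[2]))
    s=least_squares(f,[*c] if r else [*c,.03],loss="soft_l1",f_scale=.001)
    return s.x,np.sqrt(np.mean(s.fun**2))
E
python3 - <<'E'
from h import *
T=np.load("top0.npz");S=np.load("scene0.npz")
A=cloud(T);B=cloud(S)
print("table z",np.nanmedian(A[400:440,380:450,2]),np.nanmedian(B[330:360,20:80,2]))
print("board z",np.nanmedian(A[200:215,220:240,2]))
boxes={"receiver":(137,326),"plunger":(133,245),"sieve":(508,245),"lid":(498,335),"plate":(310,256)}
sb={"receiver":(440,188),"plunger":(476,238),"sieve":(165,297),"lid":(171,238),"plate":(329,257)}
for k in boxes:
  for nm,W,b in (("top",A,boxes[k]),("scene",B,sb[k])):
    r=34 if k=="plate" else 22 
    if k=="receiver":r=27
    Q=W[b[1]-r:b[1]+r,b[0]-r:b[0]+r].reshape(-1,3); Q=Q[~np.isnan(Q[:,0])]
    zz=Q[:,2]; thr=.008 if k!="plate" else .0225
    Q=Q[zz>thr]
    h=np.histogram(Q[:,2],bins=np.arange(0,.09,.005))[0]
    top=Q[:,2].max(); R=Q[Q[:,2]>top-.006]
    print(k,nm,"zmax",round(top,4),h, "ctr top ext",np.round((R.min(0)+R.max(0))/2,4),np.round(R.max(0)-R.min(0),4),len(R))
    try: print("   circ",np.round(circ(R[:,:2])[0],4))
    except Exception as e: print(e)
E
```

```text
table z -0.00046007528440578094 0.0015650559328872493
board z 0.019351255804251788
receiver top zmax 0.0741 [  0  21  60  63  61  69  65  71  68  72  66  75  76 158  37   0   0] ctr top ext [0.4179 0.3376 0.0711] [0.0624 0.0628 0.006 ] 126
   circ [0.4177 0.3372 0.0305]
receiver scene zmax 0.0756 [ 0 19 49 46 53 51 61 59 64 69 59 61 76 77 44  2  0] ctr top ext [0.4188 0.3355 0.0726] [0.0652 0.0623 0.006 ] 52
   circ [0.4191 0.3359 0.03  ]
plunger top zmax 0.0674 [ 0  0  5  4  7  3  7  3  2  2  9  7 33 12  0  0  0] ctr top ext [0.5777 0.3753 0.0645] [0.0122 0.013  0.0059] 42
   circ [0.5782 0.3755 0.0049]
plunger scene zmax 0.069 [ 0  6  8  2  4  7  2  2  7  2  6 11 29 20  0  0  0] ctr top ext [0.6217 0.3755 0.066 ] [0.0998 0.0162 0.006 ] 32
   circ [0.6153 0.5002 0.1312]
sieve top zmax 0.0647 [  0   2 269 196  73  53  70  67  78  66  66  94 109   0   0   0   0] ctr top ext [ 0.5866 -0.3694  0.0617] [0.0583 0.0597 0.006 ] 141
   circ [ 0.5872 -0.3687  0.0284]
sieve scene zmax 0.0702 [  0   4  61 173  61  71  53  72  50  75  58  70  95  21   1   0   0] ctr top ext [ 0.5875 -0.3703  0.0672] [0.059  0.0576 0.006 ] 35
   circ [ 0.5879 -0.3702  0.0287]
lid top zmax 0.0537 [  0  63 149  47  58 161 251  11  11  34  27   0   0   0   0   0   0] ctr top ext [ 0.4131 -0.348   0.0508] [0.0146 0.0151 0.0058] 56
   circ [ 0.4132 -0.3482  0.0054]
lid scene zmax 0.0559 [  0  14  84  42  41  60 108  53   8  13  21   3   0   0   0   0   0] ctr top ext [ 0.4119 -0.3489  0.0529] [0.0168 0.0142 0.0059] 25
   circ [ 0.4131 -0.349   0.006 ]
plate top zmax 0.0337 [   0    0    0    0 1001  759   97    0    0    0    0    0    0    0
    0    0    0] ctr top ext [0.5575 0.0182 0.0307] [0.1173 0.1172 0.006 ] 382
   circ [0.5576 0.0173 0.0569]
plate scene zmax 0.0376 [  0   0   0   0 933 824 192   9   0   0   0   0   0   0   0   0   0] ctr top ext [0.5566 0.0157 0.0346] [0.1172 0.1183 0.006 ] 89
   circ [0.5583 0.0155 0.0571]
```

Emit:
jog_arm --steps '[{"dx": 4.5,"dy": 5,"dz": 0},{"dx": 4.5,"dy": 5,"dz": 0},{"dx": 4.5,"dy": 5,"dz": 0},{"dx": 4.5,"dy": 5,"dz": 0},{"dx": 4.5,"dy": 5,"dz": 0}]' --gripper 0 --newtons 40

```text
validation failed for argument at $.st...
```

Emit:
jog_arm --steps '[{"dx": 0.7,"dy": 0.7,"dz": 0.0,"twist": 0.0},{"dx": 1.4,"dy": 1.4,"dz": 0.0,"twist": 0.0},{"dx": 2.1,"dy": 2.1,"dz": 0.0,"twist": 0.0},{"dx": 2.8,"dy": 2.8,"dz": 0.0,"twist": 0.0},{"dx": 3.5,"dy": 3.5,"dz": 0.0,"twist": 0.0}]' --gripper 0 --newtons 40

```text
t: 0.78
tool_pos: [0.3931, -0.3857, 0.23]
tool_rot: [-3.106, -0.462, 0.0]
contact_force: [0.3, -1.1, -0.0]
opening: 0.0855
```

Emit:
jog_arm --steps '[{"dx": 0.3,"dy": 1.0,"dz": 0.0,"twist": 0.0},{"dx": 0.6,"dy": 2.0,"dz": 0.0,"twist": 0.0},{"dx": 0.8,"dy": 3.0,"dz": 0.0,"twist": 0.0},{"dx": 0.9,"dy": 4.0,"dz": 0.0,"twist": 0.0},{"dx": 1.0,"dy": 5.0,"dz": 0.0,"twist": 0.0}]'

```text
t: 1.4
tool_pos: [0.4528, -0.0837, 0.2299]
tool_rot: [-3.106, -0.462, -0.0]
contact_force: [0.9, 0.4, -0.2]
opening: 0.0855
```

Emit:
jog_arm --steps '[{"dx": 0.0,"dy": 1.0,"dz": 0.0,"twist": 0.0},{"dx": 0.0,"dy": 2.0,"dz": 0.0,"twist": 0.0},{"dx": -0.2,"dy": 3.0,"dz": 0.0,"twist": 0.0},{"dx": -0.4,"dy": 4.0,"dz": 0.0,"twist": 0.0},{"dx": -0.6,"dy": 5.0,"dz": 0.0,"twist": 0.0}]'

```text
t: 2.02
tool_pos: [0.416, 0.2181, 0.2298]
tool_rot: [-3.106, -0.462, -0.001]
contact_force: [0.6, 0.4, -0.3]
opening: 0.0858
```

Emit:
jog_arm --steps '[{"dx": 0.0,"dy": 1.0,"dz": -0.3,"twist": -0.9},{"dx": 0.04,"dy": 1.97,"dz": -0.8,"twist": -1.7},{"dx": 0.04,"dy": 1.97,"dz": -1.5,"twist": -1.7},{"dx": 0.04,"dy": 1.97,"dz": -1.5,"twist": -1.7}]'

```text
t: 2.52
tool_pos: [0.4153, 0.3352, 0.1352]
tool_rot: [3.138, 0.0, -0.011]
contact_force: [-0.4, -0.9, -0.4]
opening: 0.0853
```

```bash
python3 - <<'E'
from station import ctrl
import cv2,numpy as np
from h import *
o=ctrl.get_obs(); print({k:np.round(o[k],4) for k in ("q","tool_pos","tool_rot","contact_force","opening")})
d=ctrl.get_image("wrist"); cv2.imwrite("pics/w1.png",d["frame"][:,:,::-1])
W=cloud(d).reshape(-1,3); Q=W[(W[:,2]>.064)&(W[:,2]<.078)&(np.hypot(W[:,0]-.418,W[:,1]-.3365)<.05)]
print(len(Q),circ(Q[:,:2]),Q.min(0),Q.max(0))
E
```

```text
{'q': array([ 5.3930e-01, -8.1000e-02,  1.9101e+00,  8.0000e-04,  1.3205e+00,
        2.1097e+00]), 'tool_pos': array([0.4153, 0.3352, 0.1352]), 'tool_rot': array([ 3.1381e+00,  3.0000e-04, -1.1500e-02]), 'contact_force': array([-0.4257, -0.8753, -0.3956]), 'opening': np.float64(0.0853)}
2175 (array([0.41871585, 0.3358096 , 0.03030536]), np.float64(0.0007744920379498323)) [0.38615368 0.30406309 0.06400626] [0.4502783  0.3674824  0.07076398]
```

View pics/w1.png

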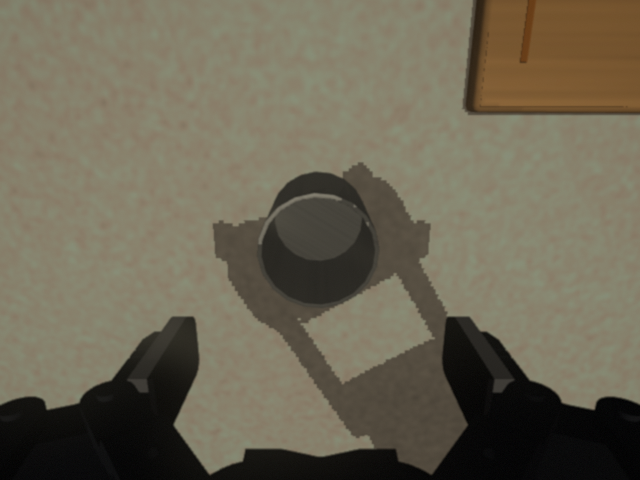

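The wrist view has the cup centred between the jaws, near (318,248). Now I descend on it.

Emit:
jog_arm --steps '[{"dx": 0.05,"dy": 0.01,"dz": -0.5,"twist": 0.0},{"dx": 0.05,"dy": 0.01,"dz": -1.0,"twist": 0.0},{"dx": 0.05,"dy": 0.01,"dz": -1.5,"twist": 0.0},{"dx": 0.05,"dy": 0.01,"dz": -1.75,"twist": 0.0},{"dx": 0.05,"dy": 0.01,"dz": -1.75,"twist": 0.0}]'

```text
t: 3.2
tool_pos: [0.4205, 0.3359, 0.0337]
tool_rot: [3.141, -0.003, -0.004]
contact_force: [0.5, -0.2, 0.1]
opening: 0.0852
```

Emit:
jog_arm --steps '[{"dx": 0.0,"dy": 0.0,"dz": 0.0,"twist": 0.0},{"dx": 0.0,"dy": 0.0,"dz": 0.0,"twist": 0.0},{"dx": 0.0,"dy": 0.0,"dz": 0.0,"twist": 0.0},{"dx": 0.0,"dy": 0.0,"dz": 0.0,"twist": 0.0},{"dx": 0.0,"dy": 0.0,"dz": 0.0,"twist": 0.0}]' --gripper 120 --newtons 40

```text
t: 3.82
tool_pos: [0.4222, 0.3367, 0.0361]
tool_rot: [-3.141, 0.003, -0.001]
contact_force: [-0.8, -1.5, 6.1]
opening: 0.0622
```

Emit:
jog_arm --steps '[{"dx": 0.0,"dy": 0.0,"dz": 0.3,"twist": 0.0},{"dx": 0.0,"dy": 0.0,"dz": 1.0,"twist": 0.0},{"dx": 0.0,"dy": 0.0,"dz": 2.0,"twist": 0.0},{"dx": 0.0,"dy": 0.0,"dz": 2.0,"twist": 0.0}]'

```text
t: 4.32
tool_pos: [0.4257, 0.339, 0.164]
tool_rot: [-3.134, 0.002, -0.019]
contact_force: [0.8, -0.0, -1.0]
opening: 0.0622
```

```bash
python3 - <<'E'
from station import ctrl
import cv2,numpy as np
from h import *
o=ctrl.get_obs(); print({k:np.round(o[k],4) for k in ("q","tool_pos","tool_rot","contact_force","opening")})
d=ctrl.get_image("wrist"); cv2.imwrite("pics/w2.png",d["frame"][:,:,::-1])
d=ctrl.get_image("top"); cv2.imwrite("pics/t2.png",d["frame"][:,:,::-1])
E
```

```text
{'q': array([ 5.3550e-01, -9.9400e-02,  1.8768e+00,  5.0000e-04,  1.3495e+00,
        2.1076e+00]), 'tool_pos': array([0.4257, 0.339 , 0.164 ]), 'tool_rot': array([-3.1337e+00,  2.2000e-03, -1.9300e-02]), 'contact_force': array([ 0.8032, -0.013 , -1.0232]), 'opening': np.float64(0.0622)}
```

View pics/w2.png

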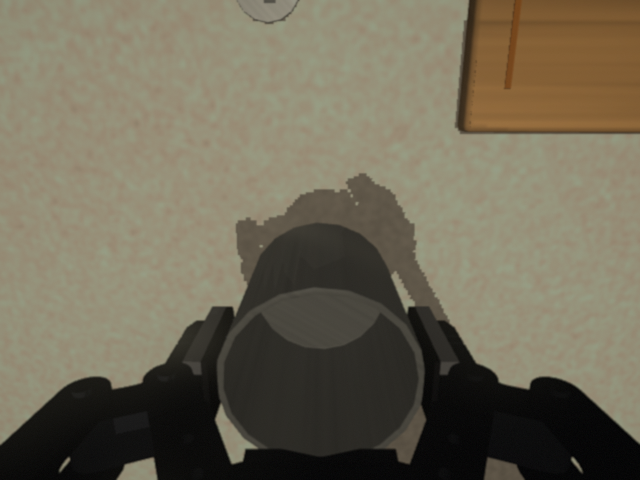

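Emit:
jog_arm --steps '[{"dx": 0.4,"dy": -0.95,"dz": 0.0,"twist": 0.0},{"dx": 0.8,"dy": -1.9,"dz": 0.0,"twist": 0.0},{"dx": 1.2,"dy": -2.85,"dz": 0.0,"twist": 0.0},{"dx": 1.6,"dy": -3.8,"dz": 0.0,"twist": 0.0},{"dx": 2.0,"dy": -4.7,"dz": 0.0,"twist": 0.0}]'

```text
t: 5.05
tool_pos: [0.5413, 0.0531, 0.1551]
tool_rot: [-3.139, 0.003, 0.002]
contact_force: [0.4, 0.6, -1.4]
opening: 0.0623
```

Emit:
jog_arm --steps '[{"dx": 0.26,"dy": -0.6,"dz": 0.0,"twist": 0.0},{"dx": 0.26,"dy": -0.6,"dz": 0.0,"twist": 0.0},{"dx": 0.26,"dy": -0.6,"dz": 0.0,"twist": 0.0},{"dx": 0.26,"dy": -0.6,"dz": 0.0,"twist": 0.0}]'

```text
t: 5.55
tool_pos: [0.5561, 0.0183, 0.1543]
tool_rot: [-3.139, 0.001, 0.004]
contact_force: [-0.6, 0.9, -1.1]
opening: 0.0622
```

```bash
python3 - <<'E'
from station import ctrl
import cv2,numpy as np
from h import *
o=ctrl.get_obs(); print({k:np.round(o[k],4) for k in ("q","tool_pos","tool_rot","contact_force","opening")})
d=ctrl.get_image("wrist"); cv2.imwrite("pics/w3.png",d["frame"][:,:,::-1]); np.savez("w3.npz",**d)
W=cloud(d); Q=W.reshape(-1,3)
t=o["tool_pos"]
Q=Q[(np.hypot(Q[:,0]-t[0],Q[:,1]-t[1])<.05)]
print(np.histogram(Q[:,2],bins=np.arange(0,.25,.01)))
E
```

```text
{'q': array([-0.1022, -0.0485,  1.8455,  0.0027,  1.3476,  1.4683]), 'tool_pos': array([0.5561, 0.0183, 0.1543]), 'tool_rot': array([-3.1387e+00,  5.0000e-04,  4.4000e-03]), 'contact_force': array([-0.633 ,  0.9136, -1.1269]), 'opening': np.float64(0.0622)}
(array([    0,   130, 10463,     0,     0,     0,     0,     0,     0,
           0,     0,  3423,  3664,  2868,  3475,  4255,  5943,  7705,
        9782,  2509,  3651,  5979,  6089,  8888]), array([0.  , 0.01, 0.02, 0.03, 0.04, 0.05, 0.06, 0.07, 0.08, 0.09, 0.1 ,
       0.11, 0.12, 0.13, 0.14, 0.15, 0.16, 0.17, 0.18, 0.19, 0.2 , 0.21,
       0.22, 0.23, 0.24]))
```

View pics/w3.png

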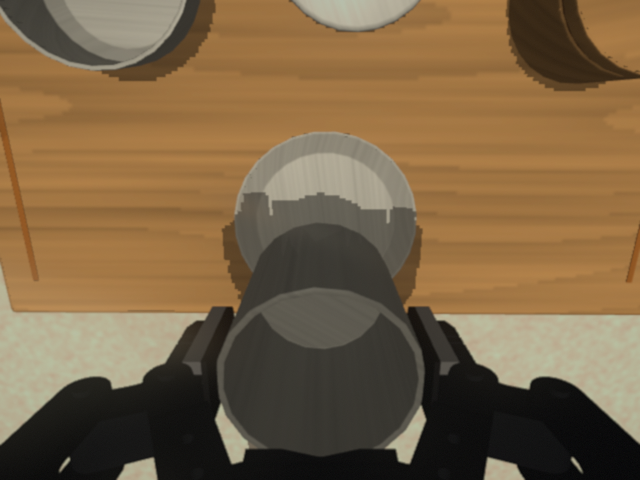

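```bash
python3 - <<'E'
from h import *
d=np.load("w3.npz"); W=cloud(d)
Q=W[280:462,235:408].reshape(-1,3)
for lo,hi in ((.175,.18),(.18,.185),(.185,.19),(.19,.195)):
    R=Q[(Q[:,2]>lo)&(Q[:,2]<hi)]; print(lo,len(R),circ(R[:,:2],.0305) if len(R)>20 else "")
print(Q[Q[:,2]<.2][:,2].max())
F=W[225:350,270:375].reshape(-1,3)
# plate rim outer arc: z .026-.034
P=W[125:290,225:425].reshape(-1,3); R=P[(P[:,2]>.0265)&(P[:,2]<.036)]
print(len(R),circ(R[:,:2]),R.min(0),R.max(0))
fl=W[160:190,290:350,2]; print(np.nanmedian(fl))
E
```

```text
0.175 2653 (array([0.55364997, 0.01778753]), np.float64(0.0004810237025311649))
0.18 3007 (array([0.55364356, 0.01779065]), np.float64(0.0004533785638593197))
0.185 2674 (array([0.55277363, 0.01771947]), np.float64(0.000809148481336921))
0.19 0 
0.18854122865679737
2876 (array([0.55794679, 0.01500165, 0.05710295]), np.float64(0.001593519353554909)) [ 0.52129583 -0.04443709  0.02650043] [0.61685037 0.07426976 0.03042848]
0.021507803571004014
```

Emit:
jog_arm --steps '[{"dx": 0.07,"dy": -0.035,"dz": -0.4,"twist": 0.0},{"dx": 0.07,"dy": -0.035,"dz": -0.8,"twist": 0.0},{"dx": 0.07,"dy": -0.035,"dz": -1.2,"twist": 0.0},{"dx": 0.07,"dy": -0.035,"dz": -1.45,"twist": 0.0},{"dx": 0.07,"dy": -0.035,"dz": -1.45,"twist": 0.0}]'

```text
t: 6.22
tool_pos: [0.5594, 0.0168, 0.0664]
tool_rot: [-3.139, -0.001, 0.008]
contact_force: [-0.0, -0.6, -2.1]
opening: 0.0622
```

Emit:
jog_arm --steps '[{"dx": 0.0,"dy": 0.0,"dz": 0.0,"twist": 0.0},{"dx": 0.0,"dy": 0.0,"dz": 0.0,"twist": 0.0}]'

```text
t: 6.48
tool_pos: [0.5602, 0.0168, 0.0676]
tool_rot: [-3.139, -0.001, 0.005]
contact_force: [0.9, 0.1, -1.1]
opening: 0.0623
```

Emit:
jog_arm --steps '[{"dx": 0.0,"dy": 0.0,"dz": -0.06,"twist": 0.0},{"dx": 0.0,"dy": 0.0,"dz": -0.12,"twist": 0.0},{"dx": 0.0,"dy": 0.0,"dz": -0.12,"twist": 0.0},{"dx": 0.0,"dy": 0.0,"dz": -0.12,"twist": 0.0}]'

```text
t: 6.98
tool_pos: [0.5601, 0.0168, 0.0603]
tool_rot: [-3.139, -0.001, 0.005]
contact_force: [0.2, 0.3, -2.1]
opening: 0.0621
```

Emit:
jog_arm --steps '[{"dx": -0.01,"dy": 0.0,"dz": -0.02,"twist": 0.0},{"dx": -0.01,"dy": 0.0,"dz": -0.04,"twist": 0.0},{"dx": -0.01,"dy": 0.0,"dz": -0.04,"twist": 0.0},{"dx": -0.01,"dy": 0.0,"dz": -0.04,"twist": 0.0}]'

```text
t: 7.48
tool_pos: [0.5598, 0.0168, 0.0592]
tool_rot: [-3.139, -0.001, 0.005]
contact_force: [-3.5, 0.5, 6.2]
opening: 0.062
```

Emit:
jog_arm --steps '[{"dx": 0.0,"dy": 0.0,"dz": 0.0,"twist": 0.0},{"dx": 0.0,"dy": 0.0,"dz": 0.0,"twist": 0.0},{"dx": 0.0,"dy": 0.0,"dz": 0.0,"twist": 0.0},{"dx": 0.0,"dy": 0.0,"dz": 0.0,"twist": 0.0}]' --gripper 0

```text
t: 7.98
tool_pos: [0.5597, 0.0168, 0.059]
tool_rot: [-3.139, -0.001, 0.005]
contact_force: [0.1, 0.8, 0.9]
opening: 0.0852
```

Emit:
jog_arm --steps '[{"dx": 0.0,"dy": 0.0,"dz": 0.6,"twist": 0.0},{"dx": 0.0,"dy": 0.0,"dz": 1.4,"twist": 0.0},{"dx": 0.0,"dy": 0.0,"dz": 2.3,"twist": 0.0},{"dx": -0.7,"dy": 0.0,"dz": 2.3,"twist": 0.0},{"dx": -0.7,"dy": 0.0,"dz": 2.3,"twist": 0.0}]'

```text
t: 8.6
tool_pos: [0.5162, 0.0169, 0.197]
tool_rot: [-3.139, -0.001, 0.005]
contact_force: [-0.0, -0.2, -1.1]
opening: 0.0852
```

```bash
cat > look.py <<'E'
from station import ctrl
import cv2,numpy as np,sys
from h import *
def look(tag,names):
    o=ctrl.get_obs(); print({k:np.round(o[k],4) for k in ("t","tool_pos","tool_rot","contact_force","opening")})
    r={}
    for n in names:
        d=ctrl.get_image(n); cv2.imwrite(f"pics/{tag}_{n}.png",d["frame"][:,:,::-1]); np.savez(f"{tag}_{n}.npz",**d); r[n]=cloud(d)
    return o,r
def near(W,c,r,lo,hi):
    Q=W.reshape(-1,3); Q=Q[~np.isnan(Q[:,0])]
    return Q[(np.hypot(Q[:,0]-c[0],Q[:,1]-c[1])<r)&(Q[:,2]>lo)&(Q[:,2]<hi)]
E
python3 - <<'E'
from look import *
o,r=look("p1",["wrist","top","scene"])
for n,W in r.items():
    Q=near(W,(.5575,.017),.045,.06,.102)
    R=Q[Q[:,2]>Q[:,2].max()-.008] if len(Q) else Q
    print(n,len(Q),Q[:,2].max(),circ(R[:,:2]),(R.min(0)+R.max(0))/2)
    P=near(W,(.5575,.017),.062,.0265,.034); print("  plate",len(P),circ(P[:,:2],.057),(P.min(0)+P.max(0))/2)
E
```

```text
{'t': np.float64(8.6), 'tool_pos': array([0.5162, 0.0169, 0.197 ]), 'tool_rot': array([-3.1388e+00, -1.3000e-03,  5.1000e-03]), 'contact_force': array([-0.0307, -0.1975, -1.06  ]), 'opening': np.float64(0.0852)}
wrist 3051 0.09400391996647403 (array([0.55630008, 0.01625973, 0.03023056]), np.float64(0.0007696297298775446)) [0.55607138 0.01631733 0.09001111]
  plate 3657 (array([0.5582108, 0.0149723]), np.float64(0.0075566994425507366)) [0.55802018 0.01511351 0.03024812]Traceback (most recent call last):
  File "<stdin>", line 6, in <module>
    return umr_maximum(a, axis, None, out, keepdims, initial, where)
ValueError: zero-size array to reduction operation maximum which has no identity
```

View pics/p1_wrist.png

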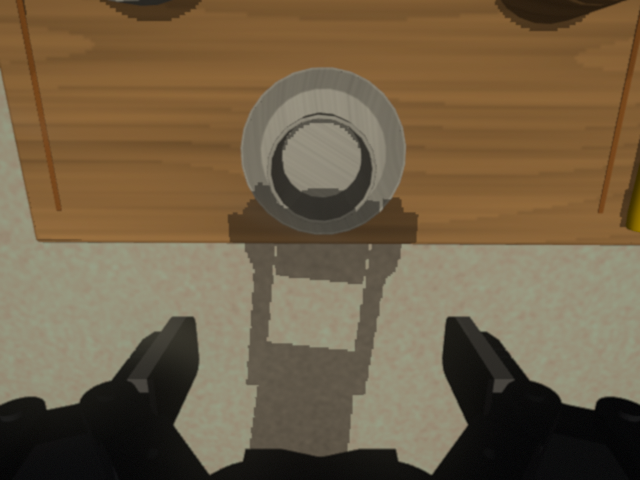

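The receiver stands on the plate about 2 mm from its centre, which shows as the ring at (322,152). Sieve cup next.

Emit:
jog_arm --steps '[{"dx": 0.1,"dy": -1.0,"dz": 0.0,"twist": 0.0},{"dx": 0.3,"dy": -2.0,"dz": 0.0,"twist": 0.0},{"dx": 0.5,"dy": -3.0,"dz": 0.0,"twist": 0.0},{"dx": 0.7,"dy": -4.0,"dz": 0.0,"twist": 0.0},{"dx": 0.9,"dy": -5.0,"dz": 0.0,"twist": 0.0}]'

```text
t: 9.38
tool_pos: [0.5727, -0.2857, 0.1957]
tool_rot: [-3.138, -0.001, 0.006]
contact_force: [0.8, 0.9, 0.2]
opening: 0.0852
```

Emit:
jog_arm --steps '[{"dx": 0.28,"dy": -0.8,"dz": -0.3,"twist": 0.0},{"dx": 0.28,"dy": -1.4,"dz": -0.8,"twist": 0.0},{"dx": 0.28,"dy": -1.4,"dz": -1.0,"twist": 0.0},{"dx": 0.28,"dy": -1.4,"dz": -1.0,"twist": 0.0}]'

```text
t: 9.88
tool_pos: [0.5891, -0.3688, 0.1333]
tool_rot: [-3.135, -0.001, 0.011]
contact_force: [0.3, -0.2, -0.5]
opening: 0.0853
```

```bash
python3 - <<'E'
from look import *
o,r=look("s1",["wrist"])
Q=near(r["wrist"],(.587,-.3695),.045,.05,.07)
R=Q[Q[:,2]>Q[:,2].max()-.008]
print(len(Q),Q[:,2].max(),circ(R[:,:2]),(R.min(0)+R.max(0))/2)
E
```

```text
{'t': np.float64(9.875), 'tool_pos': array([ 0.5891, -0.3688,  0.1333]), 'tool_rot': array([-3.1353e+00, -8.0000e-04,  1.0600e-02]), 'contact_force': array([ 0.2996, -0.2302, -0.4744]), 'opening': np.float64(0.0853)}
2641 0.062075292792955206 (array([ 0.58786221, -0.37190394,  0.0283098 ]), np.float64(0.0007742593605196553)) [ 0.58712516 -0.37184778  0.05807566]
```

View pics/s1_wrist.png

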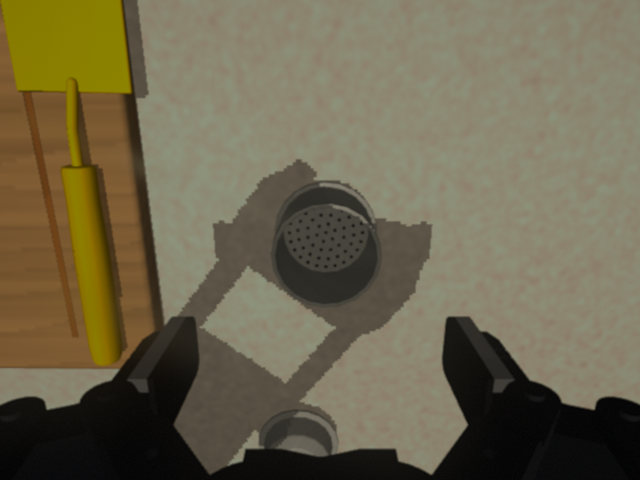

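The sieve cup with its perforated floor is at (326,243), between the jaws. Something dome-shaped, probably the lid, shows at (300,430).

Emit:
jog_arm --steps '[{"dx": -0.02,"dy": -0.04,"dz": -0.5,"twist": 0.0},{"dx": -0.02,"dy": -0.04,"dz": -1.0,"twist": 0.0},{"dx": -0.02,"dy": -0.04,"dz": -1.5,"twist": 0.0},{"dx": -0.02,"dy": -0.04,"dz": -1.78,"twist": 0.0},{"dx": -0.02,"dy": -0.04,"dz": -1.78,"twist": 0.0}]'

```text
t: 10.55
tool_pos: [0.5885, -0.3702, 0.0278]
tool_rot: [-3.136, -0.004, 0.009]
contact_force: [0.4, -1.6, 0.7]
opening: 0.0854
```

Emit:
jog_arm --steps '[{"dx": 0.0,"dy": 0.0,"dz": 0.0,"twist": 0.0},{"dx": 0.0,"dy": 0.0,"dz": 0.0,"twist": 0.0},{"dx": 0.0,"dy": 0.0,"dz": 0.0,"twist": 0.0},{"dx": 0.0,"dy": 0.0,"dz": 0.0,"twist": 0.0}]'

```text
t: 11.05
tool_pos: [0.5886, -0.3704, 0.0282]
tool_rot: [-3.137, -0.003, 0.008]
contact_force: [0.4, 0.9, 0.4]
opening: 0.0856
```

Emit:
jog_arm --steps '[{"dx": 0.0,"dy": 0.0,"dz": 0.0,"twist": 0.0},{"dx": 0.0,"dy": 0.0,"dz": 0.0,"twist": 0.0},{"dx": 0.0,"dy": 0.0,"dz": 0.0,"twist": 0.0},{"dx": 0.0,"dy": 0.0,"dz": 0.0,"twist": 0.0},{"dx": 0.0,"dy": 0.0,"dz": 0.0,"twist": 0.0}]' --gripper 125 --newtons 40

```text
t: 11.68
tool_pos: [0.5888, -0.3705, 0.0287]
tool_rot: [-3.137, -0.003, 0.008]
contact_force: [-0.3, 1.2, 5.0]
opening: 0.06
```

Emit:
jog_arm --steps '[{"dx": 0.0,"dy": 0.0,"dz": 0.3,"twist": 0.0},{"dx": 0.0,"dy": 0.0,"dz": 1.0,"twist": 0.0},{"dx": 0.0,"dy": 0.0,"dz": 2.0,"twist": 0.0},{"dx": 0.0,"dy": 0.0,"dz": 2.7,"twist": 0.0},{"dx": 0.0,"dy": 0.0,"dz": 2.7,"twist": 0.0}]'

```text
t: 12.3
tool_pos: [0.5911, -0.3723, 0.1975]
tool_rot: [3.14, 0.003, 0.005]
contact_force: [0.2, 0.5, -0.9]
opening: 0.0595
```

```bash
python3 - <<'E'
from look import *
o,r=look("s2",["wrist"])
E
```

```text
{'t': np.float64(12.3), 'tool_pos': array([ 0.5911, -0.3723,  0.1975]), 'tool_rot': array([3.1397, 0.0035, 0.0054]), 'contact_force': array([ 0.2348,  0.5148, -0.8576]), 'opening': np.float64(0.0595)}
```

View pics/s2_wrist.png

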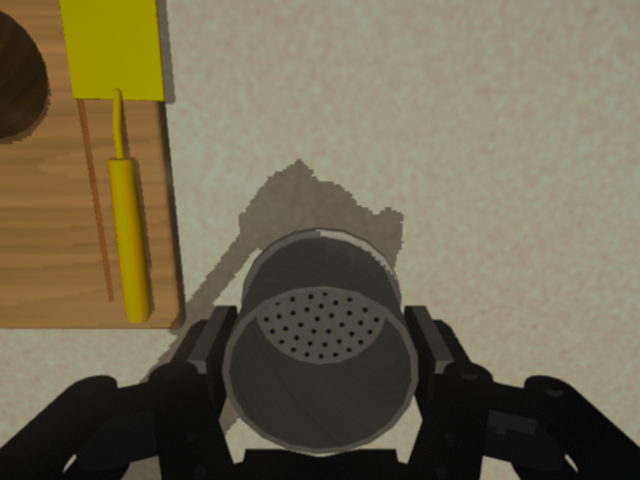

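Emit:
jog_arm --steps '[{"dx": -0.1,"dy": 1.0,"dz": 0.0,"twist": 0.0},{"dx": -0.2,"dy": 2.0,"dz": 0.0,"twist": 0.0},{"dx": -0.3,"dy": 3.0,"dz": 0.0,"twist": 0.0},{"dx": -0.4,"dy": 4.0,"dz": 0.0,"twist": 0.0},{"dx": -0.5,"dy": 5.0,"dz": 0.0,"twist": 0.0}]'

```text
t: 12.98
tool_pos: [0.5578, -0.0691, 0.1907]
tool_rot: [-3.139, -0.003, 0.008]
contact_force: [0.5, 0.9, -0.5]
opening: 0.0594
```

Emit:
jog_arm --steps '[{"dx": -0.1,"dy": 0.8,"dz": 0.0,"twist": 0.0},{"dx": -0.1,"dy": 1.5,"dz": 0.0,"twist": 0.0},{"dx": -0.1,"dy": 1.5,"dz": 0.0,"twist": 0.0},{"dx": -0.1,"dy": 1.5,"dz": 0.0,"twist": 0.0},{"dx": -0.1,"dy": 1.5,"dz": 0.0,"twist": 0.0}]'

```text
t: 13.6
tool_pos: [0.5515, 0.0199, 0.1899]
tool_rot: [-3.139, -0.0, 0.011]
contact_force: [-0.3, -0.2, -2.3]
opening: 0.06
```

```bash
python3 - <<'E'
from look import *
o,r=look("s3",["wrist","scene"])
t=o["tool_pos"]; W=r["wrist"]
Q=W[285:462,238:408].reshape(-1,3); Q=Q[Q[:,2]<t[2]+.045]; m=Q[:,2].max();print("rim",m)
for a in (.006,.012,.018,.024):
    R=Q[(Q[:,2]>t[2]+.034-a-.003)&(Q[:,2]<t[2]+.034-a+.003)]; print(a,len(R),circ(R[:,:2],.0275))
Q=near(W,(.5562,.0163),.045,.085,.096); print("recv",len(Q),circ(Q[:,:2],.0307) if len(Q)>20 else 0)
E
```

```text
{'t': np.float64(13.6), 'tool_pos': array([0.5515, 0.0199, 0.1899]), 'tool_rot': array([-3.1387e+00, -4.0000e-04,  1.0600e-02]), 'contact_force': array([-0.2632, -0.2406, -2.2821]), 'opening': np.float64(0.06)}
rim 0.22323015969184573
0.006 3944 (array([0.55048625, 0.01950926]), np.float64(0.0010269862615641515))
0.012 2868 (array([0.55029629, 0.01946656]), np.float64(0.0008164038413569299))
0.018 2423 (array([0.55021331, 0.01944172]), np.float64(0.0007099387255614612))
0.024 2128 (array([0.55016211, 0.01935009]), np.float64(0.0007519000878619216))
recv 972 (array([0.55616981, 0.01633443]), np.float64(0.0008361892055117175))
```

View pics/s3_wrist.png

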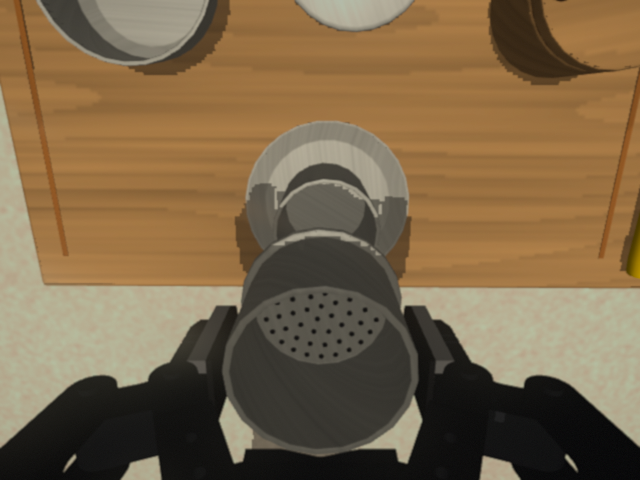

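View pics/s3_scene.png

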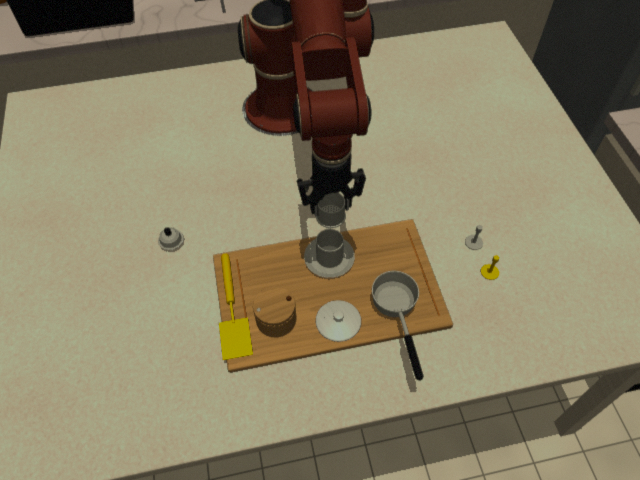

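Emit:
jog_arm --steps '[{"dx": 0.1,"dy": -0.053,"dz": -0.2,"twist": 0.0},{"dx": 0.1,"dy": -0.053,"dz": -0.6,"twist": 0.0},{"dx": 0.1,"dy": -0.053,"dz": -1.0,"twist": 0.0},{"dx": 0.1,"dy": -0.053,"dz": -1.0,"twist": 0.0},{"dx": 0.1,"dy": -0.053,"dz": -1.0,"twist": 0.0}]'

```text
t: 14.32
tool_pos: [0.5582, 0.0164, 0.1308]
tool_rot: [-3.139, 0.001, 0.008]
contact_force: [-0.3, -0.1, -0.9]
opening: 0.0602
```

```bash
python3 - <<'E'
from look import *
o,r=look("s4",["wrist","scene"])
t=o["tool_pos"]; W=r["wrist"]
Q=W[285:462,238:408].reshape(-1,3)
for a in (.006,.012,.018,.024):
    R=Q[(Q[:,2]>t[2]+.034-a-.003)&(Q[:,2]<t[2]+.034-a+.003)]; print(a,len(R),circ(R[:,:2],.0275))
Q=near(W,(.5562,.0163),.045,.085,.096); print("recv",len(Q),circ(Q[:,:2],.0307) if len(Q)>20 else 0)
f=cv2.imread("pics/s4_scene.png")[150:310,240:430]; cv2.imwrite("pics/s4c.png",cv2.resize(f,None,fx=3.5,fy=3.5))
E
```

```text
{'t': np.float64(14.325), 'tool_pos': array([0.5582, 0.0164, 0.1308]), 'tool_rot': array([-3.1388e+00,  5.0000e-04,  8.2000e-03]), 'contact_force': array([-0.2511, -0.1367, -0.8542]), 'opening': np.float64(0.0602)}
0.006 3887 (array([0.55717175, 0.01600236]), np.float64(0.001037333351425272))
0.012 2859 (array([0.55705476, 0.01591731]), np.float64(0.000825947874157621))
0.018 2435 (array([0.55693743, 0.01591128]), np.float64(0.0006984080368378568))
0.024 2113 (array([0.55692061, 0.01583013]), np.float64(0.0007611615681958722))
recv 1043 (array([0.55636637, 0.01626768]), np.float64(0.0007500370586048217))
```

View pics/s4_wrist.png

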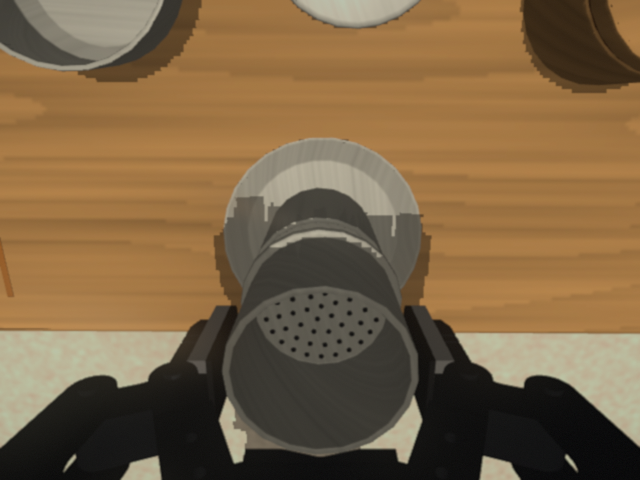

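View pics/s4c.png

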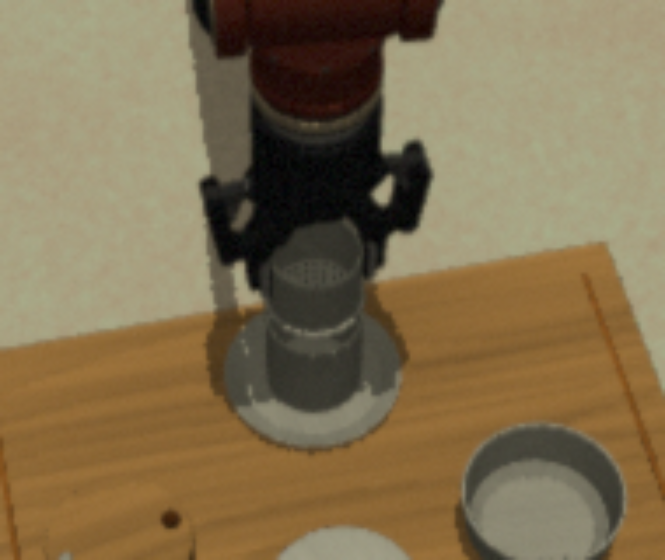

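Emit:
jog_arm --steps '[{"dx": -0.01,"dy": 0.005,"dz": -0.1,"twist": 0.0},{"dx": -0.01,"dy": 0.005,"dz": -0.2,"twist": 0.0},{"dx": -0.01,"dy": 0.005,"dz": -0.27,"twist": 0.0},{"dx": -0.01,"dy": 0.005,"dz": -0.27,"twist": 0.0},{"dx": -0.01,"dy": 0.005,"dz": -0.27,"twist": 0.0}]'

```text
t: 15.05
tool_pos: [0.5582, 0.0168, 0.1156]
tool_rot: [-3.139, 0.0, 0.006]
contact_force: [-0.8, -0.7, -0.4]
opening: 0.0601
```

Emit:
jog_arm --steps '[{"dx": 0.0,"dy": 0.0,"dz": -0.03,"twist": 0.0},{"dx": 0.0,"dy": 0.0,"dz": -0.06,"twist": 0.0},{"dx": 0.0,"dy": 0.0,"dz": -0.06,"twist": 0.0},{"dx": 0.0,"dy": 0.0,"dz": -0.06,"twist": 0.0}]'

```text
t: 15.55
tool_pos: [0.5582, 0.0168, 0.112]
tool_rot: [-3.139, 0.0, 0.005]
contact_force: [-0.3, -0.0, -1.0]
opening: 0.0598
```

Emit:
jog_arm --steps '[{"dx": 0.0,"dy": 0.0,"dz": -0.03,"twist": 0.0},{"dx": 0.0,"dy": 0.0,"dz": -0.05,"twist": 0.0},{"dx": 0.0,"dy": 0.0,"dz": -0.05,"twist": 0.0},{"dx": 0.0,"dy": 0.0,"dz": -0.05,"twist": 0.0}]'

```text
t: 16.05
tool_pos: [0.5586, 0.0168, 0.1099]
tool_rot: [-3.139, 0.0, 0.004]
contact_force: [-0.9, 0.6, 6.0]
opening: 0.0599
```

Contact came at the expected seat height (0.110). Releasing and checking.

Emit:
jog_arm --steps '[{"dx": 0.0,"dy": 0.0,"dz": 0.0,"twist": 0.0},{"dx": 0.0,"dy": 0.0,"dz": 0.0,"twist": 0.0},{"dx": 0.0,"dy": 0.0,"dz": 0.0,"twist": 0.0},{"dx": 0.0,"dy": 0.0,"dz": 0.0,"twist": 0.0}]' --gripper 0

```text
t: 16.55
tool_pos: [0.5585, 0.0168, 0.1097]
tool_rot: [-3.139, -0.0, 0.004]
contact_force: [0.8, -0.1, 0.0]
opening: 0.0853
```

Emit:
jog_arm --steps '[{"dx": 0.0,"dy": 0.0,"dz": 0.5,"twist": 0.0},{"dx": 0.0,"dy": 0.0,"dz": 1.3,"twist": 0.0},{"dx": 0.0,"dy": 0.0,"dz": 2.0,"twist": 0.0},{"dx": -0.7,"dy": 0.0,"dz": 2.0,"twist": 0.0},{"dx": -0.7,"dy": 0.0,"dz": 2.0,"twist": 0.0}]'

```text
t: 17.18
tool_pos: [0.515, 0.017, 0.2297]
tool_rot: [-3.139, 0.0, 0.004]
contact_force: [0.4, -0.5, -0.4]
opening: 0.0855
```

```bash
python3 - <<'E'
from look import *
o,r=look("s5",["wrist","scene"])
for n,W in r.items():
    Q=near(W,(.5562,.0163),.036,.13,.155)
    if len(Q)<20: print(n,len(Q));continue
    print(n,len(Q),"max",Q[:,2].max())
    R=Q[Q[:,2]>Q[:,2].max()-.007]; print(circ(R[:,:2],.0287))
    # plane of rim: max z by quadrant
    c=circ(R[:,:2],.0287)[0]; a=np.arctan2(R[:,1]-c[1],R[:,0]-c[0])
    for k in range(8):
        s=R[(a>-np.pi+k*np.pi/4)&(a<-np.pi+(k+1)*np.pi/4)]; print(k,len(s),s[:,2].max().round(4) if len(s) else "")
f=cv2.imread("pics/s5_scene.png")[150:310,240:430]; cv2.imwrite("pics/s5c.png",cv2.resize(f,None,fx=3.5,fy=3.5))
E
```

```text
{'t': np.float64(17.175), 'tool_pos': array([0.515 , 0.017 , 0.2297]), 'tool_rot': array([-3.1389,  0.    ,  0.0041]), 'contact_force': array([ 0.3926, -0.5491, -0.3595]), 'opening': np.float64(0.0855)}
wrist 2186 max 0.1436436390169079
(array([0.55734037, 0.01613975]), np.float64(0.0008702985813063111))
0 236 0.1428
1 226 0.1429
2 213 0.1436
3 209 0.1435
4 203 0.1429
5 213 0.1436
6 226 0.1429
7 236 0.143
scene 252 max 0.14790246717640754
(array([0.55751778, 0.01707389]), np.float64(0.0013430132576183324))
0 13 0.1479
1 9 0.1471
2 11 0.1463
3 18 0.1476
4 14 0.1468
5 13 0.1474
6 12 0.1478
7 20 0.146
```

View pics/s5_wrist.png

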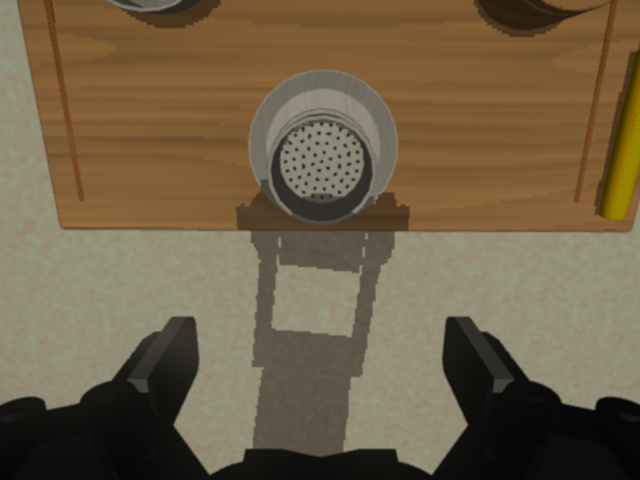

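View pics/s5c.png

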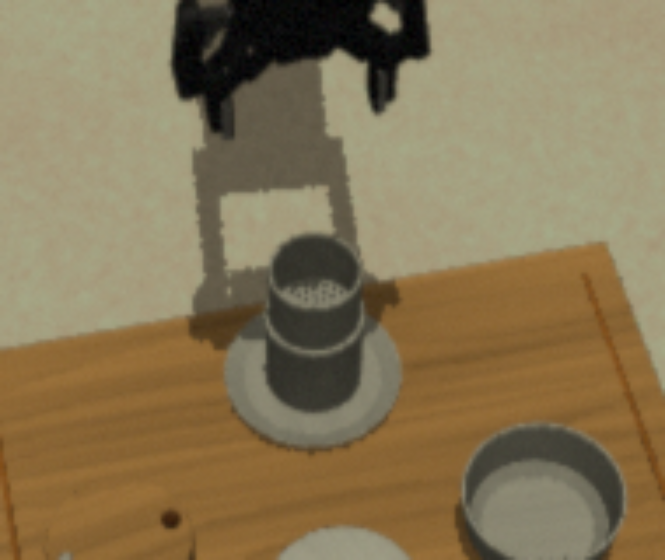

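The sieve cup is seated, with its rim level at 0.143 m as expected. Plunger next.

Emit:
jog_arm --steps '[{"dx": 0.1,"dy": 1.0,"dz": 0.0,"twist": 0.0},{"dx": 0.3,"dy": 2.0,"dz": 0.0,"twist": 0.0},{"dx": 0.5,"dy": 3.0,"dz": 0.0,"twist": 0.0},{"dx": 0.7,"dy": 4.0,"dz": 0.0,"twist": 0.0},{"dx": 1.0,"dy": 5.0,"dz": 0.0,"twist": 0.0}]' --gripper 130

```text
t: 17.9
tool_pos: [0.5773, 0.3191, 0.2287]
tool_rot: [-3.139, -0.0, 0.004]
contact_force: [1.6, -0.6, 0.2]
opening: 0.0419
```

Emit:
jog_arm --steps '[{"dx": 0.05,"dy": 0.5,"dz": -0.2,"twist": 0.0},{"dx": 0.05,"dy": 0.95,"dz": -0.8,"twist": 0.0},{"dx": 0.05,"dy": 0.95,"dz": -1.4,"twist": 0.0},{"dx": 0.05,"dy": 0.95,"dz": -1.4,"twist": 0.0},{"dx": 0.05,"dy": 0.95,"dz": -1.4,"twist": 0.0}]'

```text
t: 18.52
tool_pos: [0.5812, 0.3763, 0.1457]
tool_rot: [-3.139, 0.0, 0.002]
contact_force: [-0.2, -0.3, 0.0]
opening: 0.0418
```

```bash
python3 - <<'E'
from look import *
o,r=look("g1",["wrist"])
W=r["wrist"]
Q=near(W,(.578,.3755),.02,.05,.07); print(len(Q),Q[:,2].max(),circ(Q[:,:2],.006))
R=Q[Q[:,2]>Q[:,2].max()-.004]; print(R.mean(0),(R.min(0)+R.max(0))/2)
Q=near(W,(.578,.3755),.035,.0015,.006); print("disc",len(Q),circ(Q[:,:2]),(Q.min(0)+Q.max(0))/2)
E
```

```text
{'t': np.float64(18.525), 'tool_pos': array([0.5812, 0.3763, 0.1457]), 'tool_rot': array([-3.1386e+00,  2.0000e-04,  2.3000e-03]), 'contact_force': array([-0.1542, -0.3091,  0.0168]), 'opening': np.float64(0.0418)}
577 0.06529866252988525 (array([0.57893672, 0.37386257]), np.float64(0.0018989299030429364))
[0.57879494 0.37383035 0.0632128 ] [0.57839242 0.37381096 0.06335772]
disc 1113 (array([0.57767706, 0.37336339, 0.01550379]), np.float64(0.00468818307170446)) [0.57961413 0.37339602 0.0037411 ]
```

View pics/g1_wrist.png

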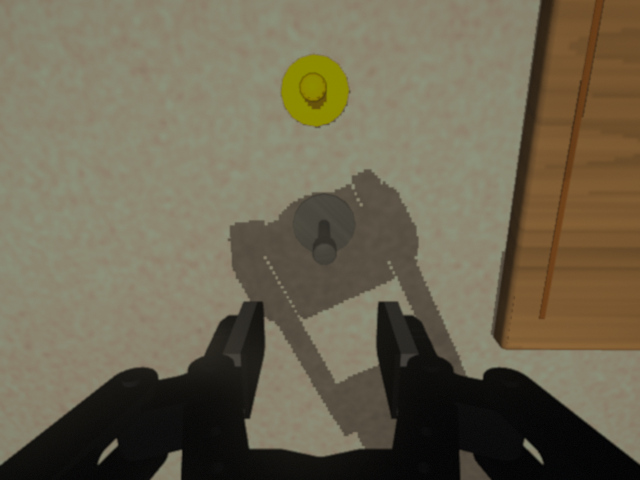

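The steel plunger's knob is at (324,250), with the yellow one clear of the jaws at (315,90).

Emit:
jog_arm --steps '[{"dx": -0.04,"dy": -0.04,"dz": -0.5,"twist": 0.0},{"dx": -0.04,"dy": -0.04,"dz": -1.1,"twist": 0.0},{"dx": -0.04,"dy": -0.04,"dz": -1.64,"twist": 0.0},{"dx": -0.04,"dy": -0.04,"dz": -1.64,"twist": 0.0},{"dx": -0.04,"dy": -0.04,"dz": -1.64,"twist": 0.0}]'

```text
t: 19.2
tool_pos: [0.581, 0.3747, 0.0514]
tool_rot: [-3.136, 0.001, -0.006]
contact_force: [1.0, -0.0, 1.1]
opening: 0.0423
```

Emit:
jog_arm --steps '[{"dx": 0.0,"dy": 0.0,"dz": 0.0,"twist": 0.0},{"dx": 0.0,"dy": 0.0,"dz": 0.0,"twist": 0.0}]'

```text
t: 19.45
tool_pos: [0.5825, 0.3753, 0.0539]
tool_rot: [-3.134, 0.001, -0.012]
contact_force: [-0.1, 1.9, -0.1]
opening: 0.042
```

Emit:
jog_arm --steps '[{"dx": -0.06,"dy": -0.02,"dz": -0.1,"twist": 0.0},{"dx": -0.06,"dy": -0.02,"dz": -0.1,"twist": 0.0},{"dx": -0.06,"dy": -0.02,"dz": -0.1,"twist": 0.0},{"dx": -0.06,"dy": -0.02,"dz": -0.1,"twist": 0.0}]'

```text
t: 19.95
tool_pos: [0.5788, 0.3742, 0.0478]
tool_rot: [-3.134, 0.001, -0.012]
contact_force: [0.2, -0.2, -0.6]
opening: 0.0417
```

Emit:
jog_arm --steps '[{"dx": 0.0,"dy": 0.0,"dz": 0.0,"twist": 0.0},{"dx": 0.0,"dy": 0.0,"dz": 0.0,"twist": 0.0}]'

```text
t: 20.2
tool_pos: [0.5789, 0.3742, 0.0478]
tool_rot: [-3.134, 0.001, -0.012]
contact_force: [0.7, -0.1, -0.3]
opening: 0.0421
```

Emit:
jog_arm --steps '[{"dx": 0.0,"dy": 0.0,"dz": 0.0,"twist": 0.0},{"dx": 0.0,"dy": 0.0,"dz": 0.0,"twist": 0.0},{"dx": 0.0,"dy": 0.0,"dz": 0.0,"twist": 0.0},{"dx": 0.0,"dy": 0.0,"dz": 0.0,"twist": 0.0},{"dx": 0.0,"dy": 0.0,"dz": 0.0,"twist": 0.0}]' --gripper 235 --newtons 30

```text
t: 20.82
tool_pos: [0.5789, 0.3742, 0.0479]
tool_rot: [-3.134, 0.001, -0.012]
contact_force: [-0.3, 0.9, 0.7]
opening: 0.0126
```

Emit:
jog_arm --steps '[{"dx": 0.0,"dy": 0.0,"dz": 0.2,"twist": 0.0},{"dx": 0.0,"dy": 0.0,"dz": 0.7,"twist": 0.0},{"dx": 0.0,"dy": 0.0,"dz": 1.5,"twist": 0.0},{"dx": 0.0,"dy": 0.0,"dz": 2.4,"twist": 0.0},{"dx": 0.0,"dy": 0.0,"dz": 2.8,"twist": 0.0}]'

```text
t: 21.45
tool_pos: [0.5805, 0.375, 0.2219]
tool_rot: [-3.131, 0.001, -0.022]
contact_force: [0.4, 0.1, 0.1]
opening: 0.0125
```

```bash
python3 - <<'E'
from look import *
o,r=look("g2",["wrist"])
E
```

```text
{'t': np.float64(21.45), 'tool_pos': array([0.5805, 0.375 , 0.2219]), 'tool_rot': array([-3.1307e+00,  8.0000e-04, -2.2200e-02]), 'contact_force': array([0.3872, 0.0653, 0.0732]), 'opening': np.float64(0.0125)}
```

View pics/g2_wrist.png

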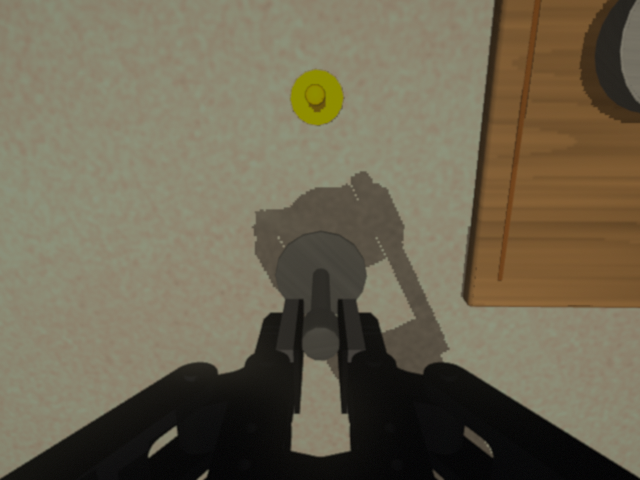

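Emit:
jog_arm --steps '[{"dx": 0.0,"dy": -1.0,"dz": 0.1,"twist": 0.0},{"dx": -0.1,"dy": -2.0,"dz": 0.2,"twist": 0.0},{"dx": -0.2,"dy": -3.0,"dz": 0.2,"twist": 0.0},{"dx": -0.3,"dy": -4.0,"dz": 0.2,"twist": 0.0},{"dx": -0.35,"dy": -5.0,"dz": 0.2,"twist": 0.0}]'

```text
t: 22.12
tool_pos: [0.5595, 0.0737, 0.2362]
tool_rot: [-3.129, 0.0, -0.027]
contact_force: [-0.1, -0.6, -0.7]
opening: 0.0123
```

Emit:
jog_arm --steps '[{"dx": 0.0,"dy": -0.5,"dz": 0.0,"twist": 0.0},{"dx": 0.0,"dy": -0.9,"dz": 0.0,"twist": 0.0},{"dx": 0.0,"dy": -0.95,"dz": 0.0,"twist": 0.0},{"dx": 0.0,"dy": -0.95,"dz": 0.0,"twist": 0.0},{"dx": 0.0,"dy": -0.95,"dz": 0.0,"twist": 0.0}]'

```text
t: 22.75
tool_pos: [0.5594, 0.0176, 0.2361]
tool_rot: [-3.129, -0.001, -0.026]
contact_force: [0.3, -0.2, -0.8]
opening: 0.0128
```

```bash
python3 - <<'E'
from look import *
o,r=look("g3",["wrist","scene"])
t=o["tool_pos"]; W=r["wrist"]
Q=near(W,t[:2],.03,t[2]-.05,t[2]-.042); print("disc",len(Q),circ(Q[:,:2],.022),np.median(Q[:,2]))
Q=near(W,t[:2],.009,t[2]+.005,t[2]+.03); print("knob",len(Q),Q.mean(0),Q.max(0))
Q=near(W,(.5573,.0163),.034,.137,.146); print("rim",len(Q),circ(Q[:,:2],.0287),Q.max(0))
E
```

```text
{'t': np.float64(22.75), 'tool_pos': array([0.5594, 0.0176, 0.2361]), 'tool_rot': array([-3.1289e+00, -1.4000e-03, -2.6200e-02]), 'contact_force': array([ 0.2721, -0.1525, -0.8293]), 'opening': np.float64(0.0128)}
disc 4890 (array([0.5495674 , 0.01761354]), np.float64(0.007224435727022709)) 0.18972368086704833
knob 1741 [0.56057632 0.01705327 0.25065035] [0.56648656 0.023351   0.26598297]
rim 915 (array([0.55723208, 0.01615573]), np.float64(0.0008077324205753233)) [0.58710162 0.04572905 0.14327842]
```

View pics/g3_wrist.png

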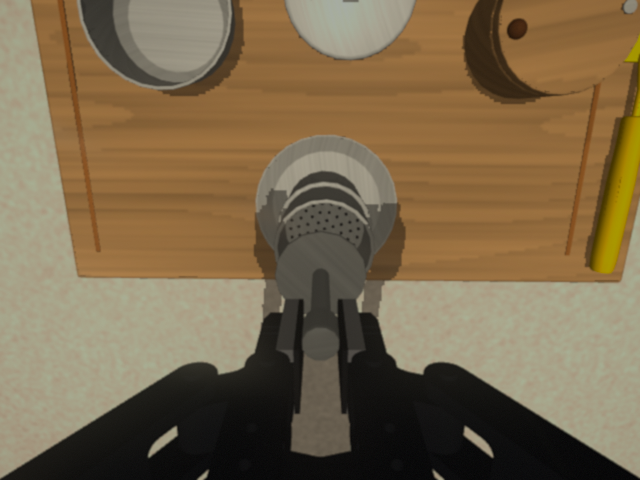

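```bash
python3 - <<'E'
from h import *
W=cloud(np.load("g3_wrist.npz"))
Q=W[225:300,270:375].reshape(-1,3); Q=Q[(Q[:,2]>.18)&(Q[:,2]<.196)]
h=cv2.convexHull(Q[:,:2].astype(np.float32)).reshape(-1,2)
h=h[h[:,0]>.556]
print(len(Q),Q.min(0),Q.max(0)); print(len(h),circ(h,.022))
A=np.c_[Q[:,:2],np.ones(len(Q))]; print("plane",np.linalg.lstsq(A,Q[:,2],rcond=None)[0])
E
```

```text
4742 [ 0.54629781 -0.00417557  0.18688885] [0.5811722  0.03950139 0.19588697]
30 (array([0.55888914, 0.01765787]), np.float64(0.00020729378672256122))
plane [0.00738733 0.01101308 0.18540377]
```

Emit:
jog_arm --steps '[{"dx": -0.027,"dy": -0.025,"dz": 0.0,"twist": 0.0},{"dx": -0.027,"dy": -0.025,"dz": -0.3,"twist": 0.0},{"dx": -0.027,"dy": -0.025,"dz": -0.6,"twist": 0.0},{"dx": -0.027,"dy": -0.025,"dz": -0.6,"twist": 0.0},{"dx": -0.027,"dy": -0.025,"dz": -0.6,"twist": 0.0}]'

```text
t: 23.48
tool_pos: [0.5577, 0.016, 0.1998]
tool_rot: [-3.129, -0.002, -0.026]
contact_force: [-0.6, 0.0, 0.0]
opening: 0.0126
```

```bash
python3 - <<'E'
from look import *
o,r=look("g4",["wrist"]); t=o["tool_pos"]
W=r["wrist"];z=t[2]-.047
Q=W[225:300,270:375].reshape(-1,3); Q=Q[(Q[:,2]>z-.006)&(Q[:,2]<z+.006)]
h=cv2.convexHull(Q[:,:2].astype(np.float32)).reshape(-1,2)
h=h[h[:,0]>t[0]-.003]
print(len(Q),np.median(Q[:,2])); print(len(h),circ(h,.022))
Q=near(W,(.5573,.0163),.034,.137,.146); print("rim",len(Q),circ(Q[:,:2],.0287),Q.max(0))
E
```

```text
{'t': np.float64(23.475), 'tool_pos': array([0.5577, 0.016 , 0.1998]), 'tool_rot': array([-3.129e+00, -1.500e-03, -2.560e-02]), 'contact_force': array([-0.555 ,  0.0062,  0.0438]), 'opening': np.float64(0.0126)}
4735 0.1534585070050825
28 (array([0.55724266, 0.01617405]), np.float64(0.0001783083592737103))
rim 1598 (array([0.55738895, 0.01612393]), np.float64(0.0008606162024223751)) [0.58708901 0.04605601 0.14333114]
```

View pics/g4_wrist.png

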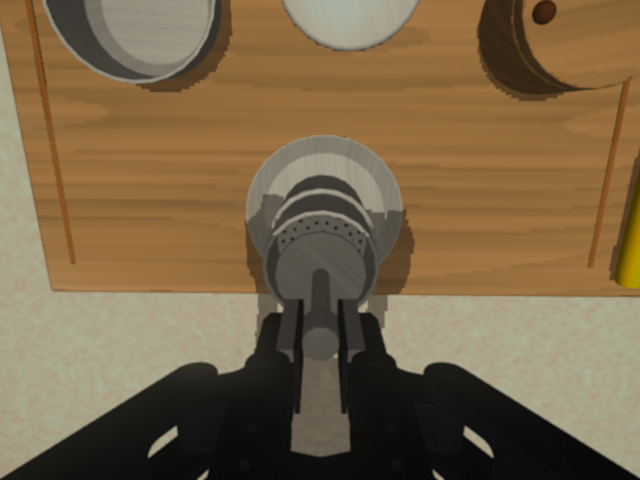

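Disc and rim centres agree within 0.3 mm. Lowering.

Emit:
jog_arm --steps '[{"dx": 0.0,"dy": 0.0,"dz": -0.2,"twist": 0.0},{"dx": 0.0,"dy": 0.0,"dz": -0.45,"twist": 0.0},{"dx": 0.0,"dy": 0.0,"dz": -0.7,"twist": 0.0},{"dx": 0.0,"dy": 0.0,"dz": -0.8,"twist": 0.0},{"dx": 0.0,"dy": 0.0,"dz": -0.8,"twist": 0.0}]'

```text
t: 24.15
tool_pos: [0.5576, 0.016, 0.1514]
tool_rot: [-3.129, -0.002, -0.025]
contact_force: [0.6, 0.1, -0.6]
opening: 0.0126
```

Emit:
jog_arm --steps '[{"dx": 0.0,"dy": 0.0,"dz": -0.04,"twist": 0.0},{"dx": 0.0,"dy": 0.0,"dz": -0.06,"twist": 0.0},{"dx": 0.0,"dy": 0.0,"dz": -0.06,"twist": 0.0},{"dx": 0.0,"dy": 0.0,"dz": -0.06,"twist": 0.0}]'

```text
t: 24.65
tool_pos: [0.5577, 0.016, 0.1481]
tool_rot: [-3.129, -0.002, -0.025]
contact_force: [-0.4, -0.3, -0.5]
opening: 0.0128
```

Emit:
jog_arm --steps '[{"dx": 0.0,"dy": 0.0,"dz": -0.03,"twist": 0.0},{"dx": 0.0,"dy": 0.0,"dz": -0.05,"twist": 0.0},{"dx": 0.0,"dy": 0.0,"dz": -0.05,"twist": 0.0},{"dx": 0.0,"dy": 0.0,"dz": -0.05,"twist": 0.0}]'

```text
t: 25.15
tool_pos: [0.5577, 0.016, 0.1451]
tool_rot: [-3.129, -0.001, -0.025]
contact_force: [0.5, -0.7, -0.3]
opening: 0.0127
```

Emit:
jog_arm --steps '[{"dx": 0.0,"dy": 0.0,"dz": -0.015,"twist": 0.0},{"dx": 0.0,"dy": 0.0,"dz": -0.025,"twist": 0.0},{"dx": 0.0,"dy": 0.0,"dz": -0.025,"twist": 0.0},{"dx": 0.0,"dy": 0.0,"dz": -0.025,"twist": 0.0}]'

```text
t: 25.65
tool_pos: [0.558, 0.016, 0.144]
tool_rot: [-3.129, -0.001, -0.027]
contact_force: [-1.0, 0.6, 2.5]
opening: 0.0123
```

Emit:
jog_arm --steps '[{"dx": 0.0,"dy": 0.0,"dz": 0.0,"twist": 0.0},{"dx": 0.0,"dy": 0.0,"dz": 0.0,"twist": 0.0},{"dx": 0.0,"dy": 0.0,"dz": 0.0,"twist": 0.0},{"dx": 0.0,"dy": 0.0,"dz": 0.0,"twist": 0.0}]' --gripper 180

```text
t: 26.15
tool_pos: [0.5579, 0.016, 0.1438]
tool_rot: [-3.129, -0.002, -0.026]
contact_force: [0.4, 0.3, -0.3]
opening: 0.0249
```

Emit:
jog_arm --steps '[{"dx": 0.0,"dy": 0.0,"dz": 0.3,"twist": 0.0},{"dx": 0.0,"dy": 0.0,"dz": 0.9,"twist": 0.0},{"dx": 0.0,"dy": 0.0,"dz": 1.5,"twist": 0.0},{"dx": -0.7,"dy": 0.0,"dz": 1.5,"twist": 0.0},{"dx": -0.7,"dy": 0.0,"dz": 1.5,"twist": 0.0}]'

```text
t: 26.78
tool_pos: [0.5149, 0.0162, 0.2354]
tool_rot: [-3.129, -0.002, -0.029]
contact_force: [1.2, 1.0, 0.4]
opening: 0.025
```

```bash
python3 - <<'E'
from look import *
o,r=look("g5",["wrist","scene"]); W=r["wrist"]
Q=near(W,(.5573,.0163),.015,.147,.166); print("knob",len(Q),Q.max(0),Q.mean(0))
Q=near(W,(.5573,.0163),.034,.137,.146); print("rim",len(Q),circ(Q[:,:2],.0287),Q.max(0))
Q=near(W,(.5573,.0163),.021,.09,.108); A=np.c_[Q[:,:2]-[.5573,.0163],np.ones(len(Q))]; print("disc",len(Q),np.linalg.lstsq(A,Q[:,2],rcond=None)[0])
f=cv2.imread("pics/g5_scene.png")[150:310,240:430]; cv2.imwrite("pics/g5c.png",cv2.resize(f,None,fx=3.5,fy=3.5))
E
```

```text
{'t': np.float64(26.775), 'tool_pos': array([0.5149, 0.0162, 0.2354]), 'tool_rot': array([-3.1292e+00, -1.6000e-03, -2.9300e-02]), 'contact_force': array([1.2105, 0.9537, 0.4274]), 'opening': np.float64(0.025)}
knob 595 [0.56451377 0.02268442 0.16137186] [0.55831374 0.01598927 0.15866717]
rim 1639 (array([0.55731745, 0.01611689]), np.float64(0.0010165316357468497)) [0.58668659 0.04580366 0.14568859]
disc 2609 [ 0.00263593 -0.00271437  0.09753354]
```

View pics/g5_wrist.png

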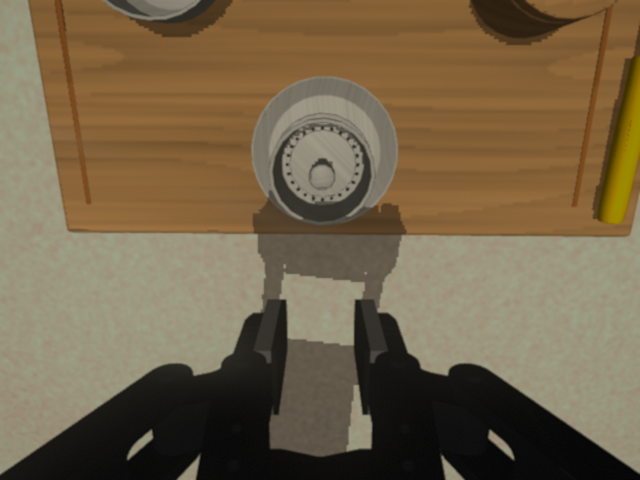

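View pics/g5c.png

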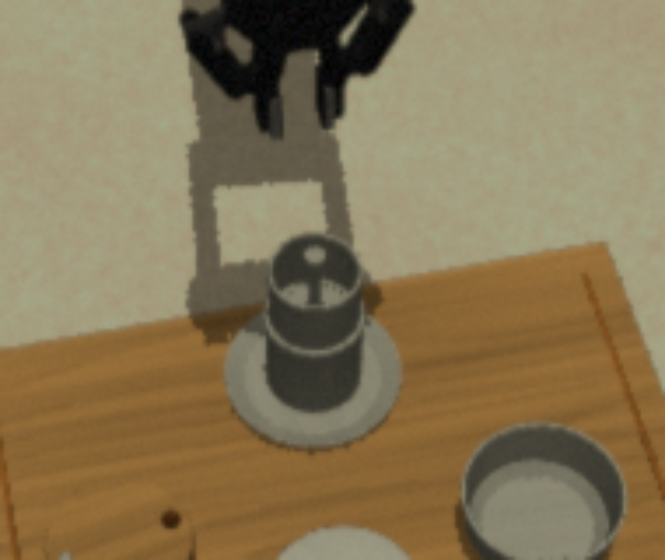

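The plunger disc lies flat, with a slope under 0.3 %. It is centred on the sieve, its knob at (322,176). Now the lid.

Emit:
jog_arm --steps '[{"dx": 0.0,"dy": -1.0,"dz": 0.0,"twist": 0.0},{"dx": -0.3,"dy": -2.0,"dz": 0.0,"twist": 0.0},{"dx": -0.6,"dy": -3.0,"dz": 0.0,"twist": 0.0},{"dx": -0.9,"dy": -4.0,"dz": 0.0,"twist": 0.0},{"dx": -1.2,"dy": -4.9,"dz": 0.0,"twist": 0.0}]' --gripper 130

```text
t: 27.5
tool_pos: [0.4441, -0.2806, 0.2354]
tool_rot: [-3.13, -0.001, -0.031]
contact_force: [0.9, -1.0, 0.3]
opening: 0.0418
```

Emit:
jog_arm --steps '[{"dx": -0.3,"dy": -0.7,"dz": -0.2,"twist": 0.0},{"dx": -0.5,"dy": -1.2,"dz": -0.8,"twist": 0.0},{"dx": -0.5,"dy": -1.2,"dz": -1.6,"twist": 0.0},{"dx": -0.5,"dy": -1.2,"dz": -1.8,"twist": 0.0},{"dx": -0.5,"dy": -1.2,"dz": -1.8,"twist": 0.0}]'

```text
t: 28.12
tool_pos: [0.4144, -0.3524, 0.1272]
tool_rot: [-3.129, -0.001, -0.029]
contact_force: [-0.0, 0.4, 0.2]
opening: 0.0421
```

```bash
python3 - <<'E'
from look import *
o,r=look("l1",["wrist"]); W=r["wrist"]
Q=near(W,(.4127,-.3485),.02,.041,.056); print(len(Q),Q.max(0)); R=Q[Q[:,2]>Q[:,2].max()-.004]; print(R.mean(0),(R.min(0)+R.max(0))/2)
Q=near(W,(.4127,-.3485),.04,.007,.014); print("flange",len(Q),circ(Q[:,:2]),(Q.min(0)+Q.max(0))/2)
E
```

```text
{'t': np.float64(28.125), 'tool_pos': array([ 0.4144, -0.3524,  0.1272]), 'tool_rot': array([-3.1287e+00, -1.4000e-03, -2.9400e-02]), 'contact_force': array([-0.0316,  0.3509,  0.1721]), 'opening': np.float64(0.0421)}
674 [ 0.42105536 -0.34372834  0.0513574 ]
[ 0.41362607 -0.35126268  0.0492603 ] [ 0.41341532 -0.35139205  0.04936826]
flange 1813 (array([ 0.41221276, -0.35121659,  0.02904182]), np.float64(0.0015139821527632223)) [ 0.41324646 -0.35137335  0.01050801]
```

View pics/l1_wrist.png

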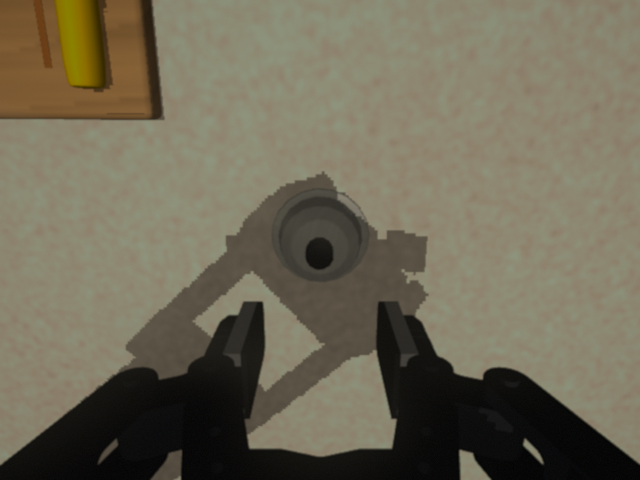

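Emit:
jog_arm --steps '[{"dx": -0.01,"dy": 0.02,"dz": -0.4,"twist": 0.0},{"dx": -0.01,"dy": 0.02,"dz": -0.9,"twist": 0.0},{"dx": -0.01,"dy": 0.02,"dz": -1.4,"twist": 0.0},{"dx": -0.01,"dy": 0.02,"dz": -1.4,"twist": 0.0},{"dx": -0.01,"dy": 0.02,"dz": -1.4,"twist": 0.0}]'

```text
t: 28.8
tool_pos: [0.416, -0.3531, 0.0474]
tool_rot: [-3.134, -0.003, -0.037]
contact_force: [0.9, -0.1, 0.6]
opening: 0.042
```

Emit:
jog_arm --steps '[{"dx": 0.0,"dy": 0.0,"dz": 0.0,"twist": 0.0},{"dx": 0.0,"dy": 0.0,"dz": 0.0,"twist": 0.0}]'

```text
t: 29.05
tool_pos: [0.417, -0.3542, 0.0494]
tool_rot: [-3.136, -0.003, -0.04]
contact_force: [-0.4, -0.5, 0.2]
opening: 0.0418
```

Emit:
jog_arm --steps '[{"dx": -0.06,"dy": 0.05,"dz": 0.0,"twist": 0.0},{"dx": -0.06,"dy": 0.05,"dz": -0.1,"twist": 0.0},{"dx": -0.06,"dy": 0.05,"dz": -0.2,"twist": 0.0},{"dx": -0.06,"dy": 0.05,"dz": -0.2,"twist": 0.0},{"dx": -0.06,"dy": 0.05,"dz": -0.2,"twist": 0.0}]'

```text
t: 29.68
tool_pos: [0.4134, -0.3511, 0.0371]
tool_rot: [-3.136, -0.003, -0.04]
contact_force: [0.5, 0.1, -1.2]
opening: 0.0418
```

Emit:
jog_arm --steps '[{"dx": 0.0,"dy": 0.0,"dz": 0.0,"twist": 0.0},{"dx": 0.0,"dy": 0.0,"dz": 0.0,"twist": 0.0}]'

```text
t: 29.92
tool_pos: [0.4135, -0.3512, 0.0373]
tool_rot: [-3.136, -0.003, -0.04]
contact_force: [-0.7, -0.7, 0.5]
opening: 0.0413
```

Emit:
jog_arm --steps '[{"dx": 0.0,"dy": 0.0,"dz": 0.0,"twist": 0.0},{"dx": 0.0,"dy": 0.0,"dz": 0.0,"twist": 0.0},{"dx": 0.0,"dy": 0.0,"dz": 0.0,"twist": 0.0},{"dx": 0.0,"dy": 0.0,"dz": 0.0,"twist": 0.0},{"dx": 0.0,"dy": 0.0,"dz": 0.0,"twist": 0.0}]' --gripper 235 --newtons 35

```text
t: 30.55
tool_pos: [0.4136, -0.3512, 0.0374]
tool_rot: [-3.136, -0.003, -0.04]
contact_force: [-0.3, 0.9, 2.3]
opening: 0.0141
```

Emit:
jog_arm --steps '[{"dx": 0.0,"dy": 0.0,"dz": 0.2,"twist": 0.0},{"dx": 0.0,"dy": 0.0,"dz": 0.7,"twist": 0.0},{"dx": 0.0,"dy": 0.0,"dz": 1.5,"twist": 0.0},{"dx": 0.0,"dy": 0.0,"dz": 2.4,"twist": 0.0},{"dx": 0.0,"dy": 0.0,"dz": 3.2,"twist": 0.0}]'

```text
t: 31.18
tool_pos: [0.4135, -0.3513, 0.2321]
tool_rot: [-3.138, -0.003, -0.042]
contact_force: [-0.1, -0.8, -0.9]
opening: 0.0141
```

```bash
python3 - <<'E'
from look import *
o,r=look("l2",["wrist"])
E
```

```text
{'t': np.float64(31.175), 'tool_pos': array([ 0.4135, -0.3513,  0.2321]), 'tool_rot': array([-3.1376e+00, -3.0000e-03, -4.1900e-02]), 'contact_force': array([-0.0595, -0.772 , -0.9008]), 'opening': np.float64(0.0141)}
```

View pics/l2_wrist.png

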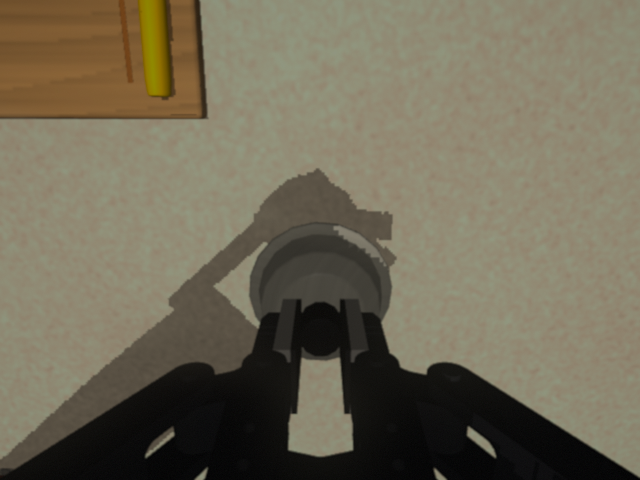

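Emit:
jog_arm --steps '[{"dx": 0.35,"dy": 0.9,"dz": 0.1,"twist": 0.0},{"dx": 0.7,"dy": 1.8,"dz": 0.2,"twist": 0.0},{"dx": 1.05,"dy": 2.7,"dz": 0.3,"twist": 0.0},{"dx": 1.4,"dy": 3.6,"dz": 0.3,"twist": 0.0},{"dx": 1.75,"dy": 4.5,"dz": 0.3,"twist": 0.0}]'

```text
t: 31.85
tool_pos: [0.5212, -0.082, 0.259]
tool_rot: [3.135, 0.003, 0.056]
contact_force: [0.7, -0.5, -0.5]
opening: 0.0143
```

Emit:
jog_arm --steps '[{"dx": 0.3,"dy": 0.8,"dz": 0.0,"twist": 0.0},{"dx": 0.6,"dy": 1.5,"dz": 0.0,"twist": 0.0},{"dx": 0.6,"dy": 1.6,"dz": 0.0,"twist": 0.0},{"dx": 0.6,"dy": 1.6,"dz": 0.0,"twist": 0.0},{"dx": 0.6,"dy": 1.6,"dz": 0.0,"twist": 0.0}]'

```text
t: 32.48
tool_pos: [0.5569, 0.0128, 0.259]
tool_rot: [3.135, 0.001, 0.056]
contact_force: [0.4, 0.8, -1.0]
opening: 0.0143
```

```bash
cat > lidfit.py <<'E'
from look import *
def go(tag):
    o,r=look(tag,["wrist","scene"]); t=o["tool_pos"]; W=r["wrist"]
    z=t[2]-.0265
    Q=W[200:330,230:410].reshape(-1,3); Q=Q[(Q[:,2]>z-.004)&(Q[:,2]<z+.004)&(np.hypot(Q[:,0]-t[0],Q[:,1]-t[1])<.04)]
    h=cv2.convexHull(Q[:,:2].astype(np.float32)).reshape(-1,2); h=h[h[:,0]>t[0]]
    print("flange",len(Q),np.median(Q[:,2]),len(h),circ(h,.0315))
    e=Q[np.hypot(Q[:,0]-t[0],Q[:,1]-t[1])>.027]; A=np.c_[e[:,:2]-t[:2],np.ones(len(e))]; print("plane",np.linalg.lstsq(A,e[:,2],rcond=None)[0])
    Q=near(W,(.5573,.0163),.034,.137,.146); print("rim",len(Q),circ(Q[:,:2],.0287),Q.max(0))
    f=cv2.imread(f"pics/{tag}_scene.png")[130:310,240:430]; cv2.imwrite(f"pics/{tag}c.png",cv2.resize(f,None,fx=3.3,fy=3.3))
E
python3 -c "
from lidfit import *
go('l3')"
```

```text
{'t': np.float64(32.475), 'tool_pos': array([0.5569, 0.0128, 0.259 ]), 'tool_rot': array([3.1348e+00, 7.0000e-04, 5.6200e-02]), 'contact_force': array([ 0.3895,  0.8128, -1.0138]), 'opening': np.float64(0.0143)}
flange 3442 0.23125731433044755 31 (array([0.55633255, 0.01238882]), np.float64(0.00016119386729852945))
plane [ 0.00929165 -0.00325149  0.23091508]
rim 611 (array([0.55717769, 0.01600142]), np.float64(0.0007766994079351932)) [0.58700907 0.04605722 0.14353988]
```

View pics/l3_wrist.png

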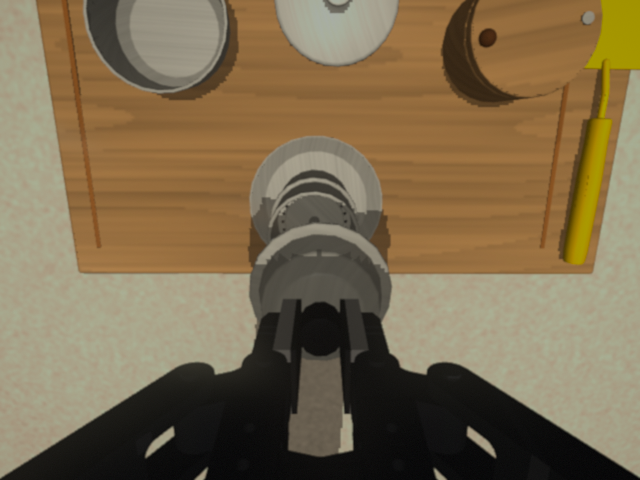

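View pics/l3c.png

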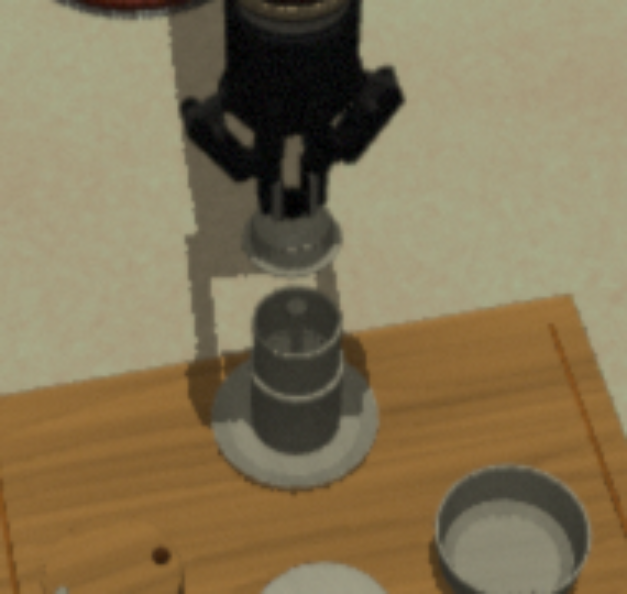

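Emit:
jog_arm --steps '[{"dx": 0.017,"dy": 0.06,"dz": 0.0,"twist": 0.0},{"dx": 0.017,"dy": 0.06,"dz": -0.4,"twist": 0.0},{"dx": 0.017,"dy": 0.06,"dz": -0.8,"twist": 0.0},{"dx": 0.017,"dy": 0.06,"dz": -0.9,"twist": 0.0},{"dx": 0.017,"dy": 0.06,"dz": -0.9,"twist": 0.0}]'

```text
t: 33.2
tool_pos: [0.5579, 0.0162, 0.2051]
tool_rot: [3.135, -0.0, 0.056]
contact_force: [-0.0, -0.2, -0.0]
opening: 0.0144
```

```bash
python3 -c "
from lidfit import *
go('l4')"
```

```text
{'t': np.float64(33.2), 'tool_pos': array([0.5579, 0.0162, 0.2051]), 'tool_rot': array([ 3.1349e+00, -3.0000e-04,  5.6000e-02]), 'contact_force': array([-0.0258, -0.2001, -0.0107]), 'opening': np.float64(0.0144)}
flange 3463 0.17736351096502667 29 (array([0.55739581, 0.01584236]), np.float64(0.0001383295380560672))
plane [ 0.00761208 -0.0016802   0.17704057]
rim 674 (array([0.55725288, 0.01613482]), np.float64(0.0007568048596560834)) [0.58711352 0.04384589 0.14314951]
```

View pics/l4c.png

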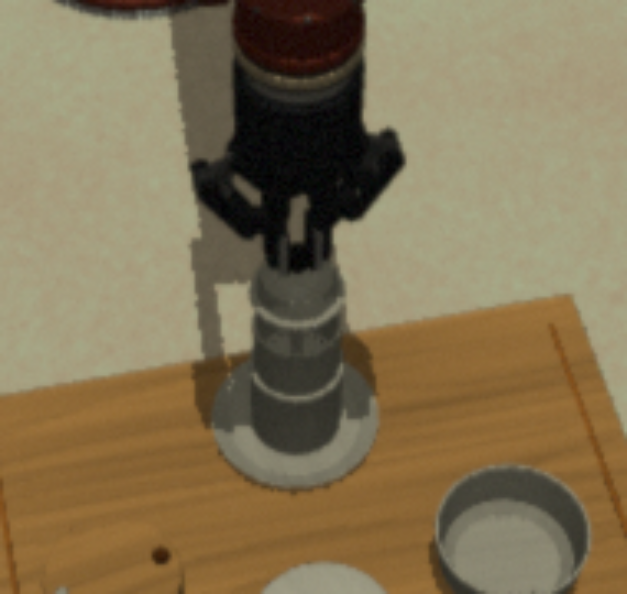

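Emit:
jog_arm --steps '[{"dx": 0.0,"dy": 0.0,"dz": -0.15,"twist": 0.0},{"dx": 0.0,"dy": 0.0,"dz": -0.3,"twist": 0.0},{"dx": 0.0,"dy": 0.0,"dz": -0.44,"twist": 0.0},{"dx": 0.0,"dy": 0.0,"dz": -0.44,"twist": 0.0},{"dx": 0.0,"dy": 0.0,"dz": -0.44,"twist": 0.0}]'

```text
t: 33.92
tool_pos: [0.5587, 0.0162, 0.18]
tool_rot: [3.135, -0.0, 0.06]
contact_force: [0.7, 0.7, -0.3]
opening: 0.0142
```

Emit:
jog_arm --steps '[{"dx": 0.0,"dy": 0.0,"dz": -0.02,"twist": 0.0},{"dx": 0.0,"dy": 0.0,"dz": -0.04,"twist": 0.0},{"dx": 0.0,"dy": 0.0,"dz": -0.04,"twist": 0.0},{"dx": 0.0,"dy": 0.0,"dz": -0.04,"twist": 0.0}]'

```text
t: 34.42
tool_pos: [0.5587, 0.0162, 0.1777]
tool_rot: [3.135, -0.0, 0.06]
contact_force: [-1.0, 0.5, -1.8]
opening: 0.0141
```

Emit:
jog_arm --steps '[{"dx": 0.0,"dy": 0.0,"dz": -0.02,"twist": 0.0},{"dx": 0.0,"dy": 0.0,"dz": -0.03,"twist": 0.0},{"dx": 0.0,"dy": 0.0,"dz": -0.03,"twist": 0.0},{"dx": 0.0,"dy": 0.0,"dz": -0.03,"twist": 0.0}]'

```text
t: 34.92
tool_pos: [0.5587, 0.0162, 0.1759]
tool_rot: [3.135, -0.0, 0.06]
contact_force: [-0.2, -0.1, -1.1]
opening: 0.0142
```

Emit:
jog_arm --steps '[{"dx": -0.01,"dy": 0.0,"dz": -0.02,"twist": 0.0},{"dx": -0.01,"dy": 0.0,"dz": -0.03,"twist": 0.0},{"dx": -0.01,"dy": 0.0,"dz": -0.03,"twist": 0.0},{"dx": -0.01,"dy": 0.0,"dz": -0.03,"twist": 0.0}]'

```text
t: 35.42
tool_pos: [0.5582, 0.0163, 0.1741]
tool_rot: [3.135, -0.0, 0.06]
contact_force: [0.8, -0.2, -0.7]
opening: 0.0142
```

Emit:
jog_arm --steps '[{"dx": 0.0,"dy": 0.0,"dz": -0.01,"twist": 0.0},{"dx": 0.0,"dy": 0.0,"dz": -0.02,"twist": 0.0},{"dx": 0.0,"dy": 0.0,"dz": -0.02,"twist": 0.0}]'

```text
t: 35.8
tool_pos: [0.5581, 0.0163, 0.1729]
tool_rot: [3.135, -0.0, 0.06]
contact_force: [1.1, -0.9, -0.9]
opening: 0.0142
```

Emit:
jog_arm --steps '[{"dx": 0.0,"dy": 0.0,"dz": -0.01,"twist": 0.0},{"dx": 0.0,"dy": 0.0,"dz": -0.02,"twist": 0.0},{"dx": 0.0,"dy": 0.0,"dz": -0.02,"twist": 0.0}]'

```text
t: 36.17
tool_pos: [0.5586, 0.0162, 0.1725]
tool_rot: [3.134, -0.0, 0.062]
contact_force: [0.2, 0.2, 2.8]
opening: 0.0141
```

```bash
python3 -c "
from lidfit import *
go('l5')"
```

```text
{'t': np.float64(36.175), 'tool_pos': array([0.5586, 0.0162, 0.1725]), 'tool_rot': array([ 3.1344e+00, -1.0000e-04,  6.1800e-02]), 'contact_force': array([0.2314, 0.2354, 2.7775]), 'opening': np.float64(0.0141)}
flange 3434 0.14455792740579926 40 (array([0.55759788, 0.01574207]), np.float64(0.00013489788625392773))
plane [-1.62994063e-03 -1.40195592e-04  1.44369194e-01]
rim 2895 (array([0.55803673, 0.01574923]), np.float64(0.0014548861022013898)) [0.58922294 0.04717935 0.14599559]
```

View pics/l5c.png

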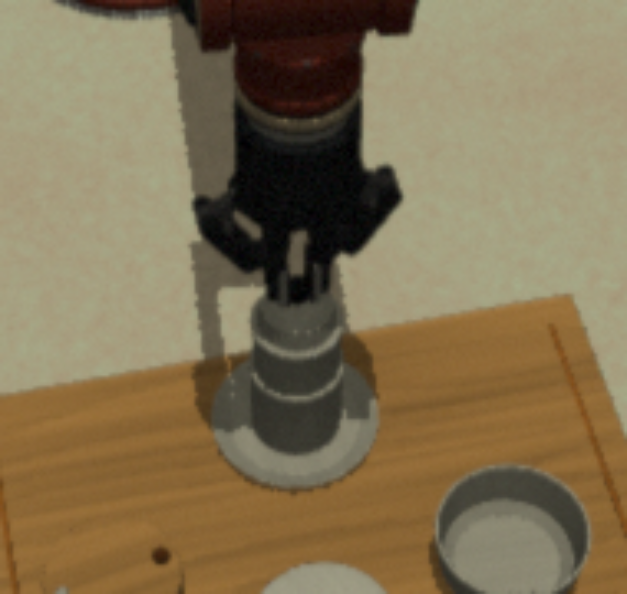

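Seated on contact, flange level. Opening partly and backing away.

Emit:
jog_arm --steps '[{"dx": 0.0,"dy": 0.0,"dz": 0.0,"twist": 0.0},{"dx": 0.0,"dy": 0.0,"dz": 0.0,"twist": 0.0},{"dx": 0.0,"dy": 0.0,"dz": 0.0,"twist": 0.0},{"dx": 0.0,"dy": 0.0,"dz": 0.0,"twist": 0.0}]' --gripper 150

```text
t: 36.78
tool_pos: [0.5584, 0.0162, 0.1721]
tool_rot: [3.134, -0.0, 0.061]
contact_force: [-0.6, -0.5, -0.1]
opening: 0.0351
```

Emit:
jog_arm --steps '[{"dx": 0.0,"dy": 0.0,"dz": 0.3,"twist": 0.0},{"dx": 0.0,"dy": 0.0,"dz": 0.9,"twist": 0.0},{"dx": 0.0,"dy": 0.0,"dz": 1.4,"twist": 0.0},{"dx": -0.7,"dy": 0.0,"dz": 1.4,"twist": 0.0},{"dx": -1.2,"dy": 0.0,"dz": 1.4,"twist": 0.0}]'

```text
t: 37.4
tool_pos: [0.486, 0.0162, 0.2584]
tool_rot: [3.134, 0.0, 0.065]
contact_force: [0.1, 0.3, -0.5]
opening: 0.0349
```

```bash
python3 - <<'E'
from look import *
o,r=look("f1",["wrist","scene"])
W=r["wrist"]; c=(.5573,.0161)
Q=near(W,c,.012,.16,.195); print("knob top",Q.max(0) if len(Q) else 0)
Q=near(W,c,.036,.139,.1465);Q=Q[np.hypot(Q[:,0]-c[0],Q[:,1]-c[1])>.027]
A=np.c_[Q[:,:2]-c,np.ones(len(Q))]; print("flange",len(Q),np.linalg.lstsq(A,Q[:,2],rcond=None)[0])
# bystanders before/after in scene view
S0=np.load("scene0.npz"); a=cv2.cvtColor(S0["frame"],cv2.COLOR_RGB2GRAY).astype(int); b=cv2.cvtColor(np.load("f1_scene.npz")["frame"],cv2.COLOR_RGB2GRAY).astype(int)
D=(abs(a-b)>25).astype(np.uint8)
n,l,s,cc=cv2.connectedComponentsWithStats(D)
for i in range(1,n):
    if s[i,4]>15: print("changed",s[i])
f=cv2.imread("pics/f1_scene.png")[150:390,190:470]; cv2.imwrite("pics/f1c.png",cv2.resize(f,None,fx=2.4,fy=2.4))
E
```

```text
{'t': np.float64(37.4), 'tool_pos': array([0.486 , 0.0162, 0.2584]), 'tool_rot': array([3.1341, 0.    , 0.0652]), 'contact_force': array([ 0.1107,  0.3022, -0.5281]), 'opening': np.float64(0.0349)}
knob top [0.56913278 0.02779258 0.18633208]
flange 2198 [ 0.00167941 -0.00018102  0.14443226]
changed [284   0  14  59 481]
changed [ 269    0  105  268 9702]
changed [   0    2   58  127 2838]
changed [238   9  47  55 435]
changed [354  10   8   5  16]
changed [245  21  11  18  80]
changed [298  28  19  24 361]
changed [281  57   8  14  33]
changed [ 0 59 13  8 22]
changed [267  74  22   5  70]
changed [288  74  44  35 158]
changed [302  93  22  17 123]
changed [  43  114  223   86 5480]
changed [424 169  31  37 857]
changed [158 227  27  25 471]
changed [465 226  17  24 258]
changed [148 280  35  36 934]
```

View pics/f1c.png

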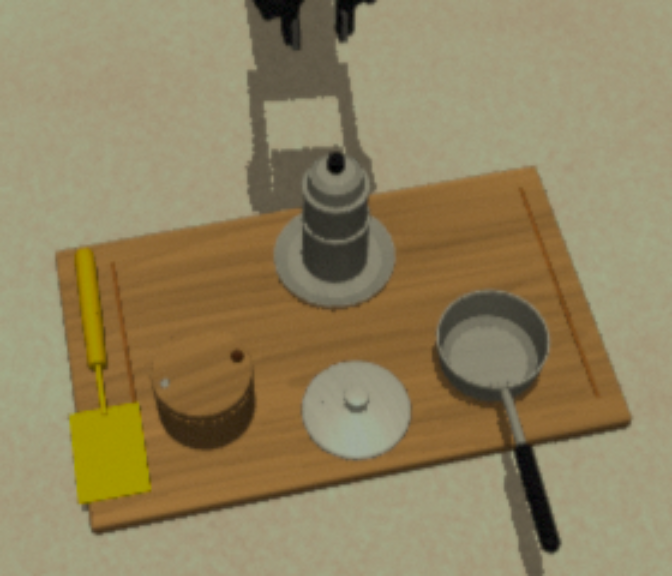

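View pics/f1_wrist.png

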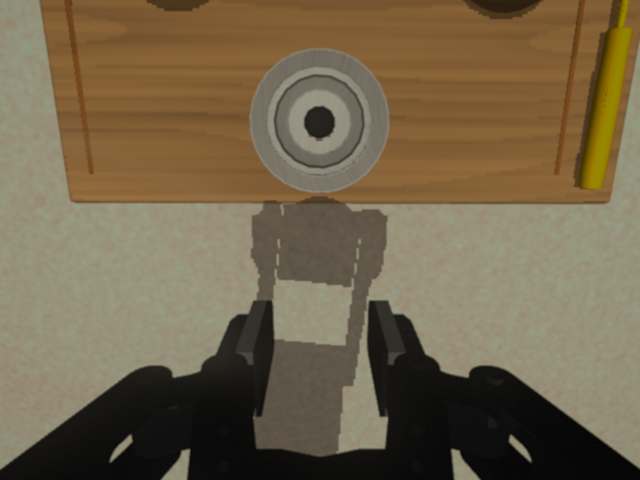

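The lid's knob top is at 0.186 m, which is the nominal height, and its flange is level. No pixels changed at the bystanders. Handing in.

```bash
python3 -c "
from station import ctrl
print(ctrl.finish_job())"
```

```text
the job is handed in; nothing more can be done
None
```

The filter is back together on the small plate, built in the order asked, and I handed the job in at about 37 s of the 120 s allowed. `finish_job` reports no verdict.

What the checks showed, each against its nominal value:

| Part | Last check |
|---|---|
| Receiver | about 2 mm off the plate's centre, measured just after placing |
| Sieve cup | rim level at 0.143 m, as expected when fully home |
| Plunger | disc slope under 0.3 %; centred within 0.3 mm of the cup before lowering |
| Lid | flange level, knob top at 0.186 m (nominal) |

- **Bystanders:** comparing the first and last scene pictures showed no change at the pan, its lid, the salt box, the spatula or the yellow look-alike.
- **Contact forces:** the largest wrist reading I saw was about 6 N. The gripper stood clear at the end.
- **Disagreements:** the cameras differed by 1–4 mm in absolute height and by up to 3 mm sideways, so I aligned each part from the wrist camera alone. The tool slowly built up a tilt of about 2°, which did not affect seating.

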